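# Find the spacer's blind hole on the probe and hold it hole-up

## Task

The aluminium spacer lying on the turbo test bench has a blind hole in one end only: find that end by feel, bringing the spacer over the fixed probe's plunger so that it runs into the hole, and press on the hole's floor until the plunger gives by at least 5 mm for a moment. Then draw the spacer off, turn it so that the hole faces straight up, and finish still gripping it that way, still, with all of it more than 15 cm above the bench and clear of everything but the gripper. Leave the other things on the bench where they are.

Things in the scene. Friction and masses are not known exactly. Their poses are not given: they have to be found in the camera images.
- spacer: blind spacer: grey aluminium block 46 x 46 x 60 mm long, about 0.18 to 0.34 kg, lying on a long side at any heading. In one end a round blind hole 28 mm wide, 36 mm deep, on the long axis; the other end is closed (floor 24 mm thick). Origin: centre of the closed end face; z along the block, out of the hole (mouth at z = 60 mm, floor at z = 24 mm); x, y square to the long sides
- stand: fixed probe stand: dark round foot 64 mm wide, 38 mm high, blue arm (top at 96 mm), blue sensor head 24 mm wide with a level steel plunger at 70 mm height. Origin on the bench below the head; x level, from the plunger tip towards the head; z up. Foot centre at x = +40 mm, head nose at x = -27 mm, free plunger tip at x = -93 mm
- probe_tip (a point): free end of the plunger, a steel rod 8 mm in diameter that stands 66 mm out of the head's nose, 70 mm above the bench; the point moves with the plunger. Axes as those of the stand: x runs along the rod from the tip towards the head
- plunger (a joint): how far the spring plunger is pushed into its head, m: 0 free, 0.020 fully in; about 1 N to start it and 0.3 N more per mm
- coupling: brass hose coupling standing upright, 30 mm thick, 46 mm tall; a bystander, leave it where it is. Origin: centre of its underside
- collar: dark steel ring lying flat, 52 mm across, 18 mm high; a bystander, leave it where it is. Origin: centre of its underside
- wrench: open wrench lying flat, 170 mm; a bystander, leave it where it is. Origin: in the tool, lying along its x axis
- screwdriver: screwdriver lying flat, 180 mm; a bystander, leave it where it is. Origin: in the tool, lying along its x axis
- bolt: steel bolt standing on its head, 22 mm across, 45 mm tall; a bystander, leave it where it is. Origin: centre of its underside
- oil_can: white plastic bottle, 56 mm across, 110 mm tall; a bystander, leave it where it is. Origin: centre of its underside
Mind the look-alikes: they are no part of the job. Several things have the shape of the spacer; the one meant has the colours described above. What is shaped like the stand but red is not meant.

How it is judged:
By the outcome, as a careful person would: the job done as asked, in the order asked, and still so for the second after the job is handed in, while the arm keeps its last pose, push and grip.
It also fails if it takes over 72 s, if anything falls off the work surface, if the arm or the gripper's body presses on something with over 40 N, if the wrist force passes 120 N, or if a joint passes its speed limit or range.

## Robot

A 7-joint arm with a two-finger parallel gripper is mounted at the origin on the work surface. World frame = base frame: x ahead of the robot, y to its left, z up, the work surface at z = 0. Lengths are in m, angles in rad, forces in N, time in s.
With the tool pointing down it reaches from about 0.4 to 0.85 m from the base axis. Payload 4.4 kg.
Tool frame: the origin (TCP) lies between the finger pads; the fingertips stand 17 mm ahead of it and the grasp point (between the pads) lies 2 mm behind it; z points along the fingers, y is the direction in which the jaws open and shut (so a half turn about z gives the same grasp; the last joint's range is limited). The gripper opens to 94 mm and grips with 3 to 60 N. Pads are 16 mm wide; open, the fingers measure 119 mm over their backs; the gripper's body (75 mm by 177 mm) begins 78 mm behind the grasp point.
Start: joints at [-1.41, 0.628, 0.038, 1.517, -0.027, 0.996, -0.02], TCP at [0.146, 0.633, 0.222] pointing down, gripper open.
Joint ranges: [-3.06, 3.06], [-0.37, 2.12], [-1.25, 1.32], [0.18, 2.47], [-1.1, 4.24], [0.23, 1.98], [-2.94, 2.94]. Speed limits (rad/s): [2.57, 2.57, 3.14, 3.14, 3.14, 3.14, 3.14].

## Interface

Orientations are given as a rotation vector (axis times angle).
In Python, from rig import robot gives the robot as it stands. The module is installed in compiled form; this text tells all that it offers.
- The arm moves only by the tool apply_moves, never from a script. Its argument "deltas" is a list of rows, each a list of 5 numbers: the opening, from 0 (shut) to 1 (fully open), then the shift along the tool's x, y, z in mm, then the turn about the tool's z in degrees. A call has 1 to 12 rows; each row is the pose to reach, as a shift and turn from the pose commanded when the call began, along the tool's axes at that moment; what a row does not reach only later rows make up. A row lasts 1/12 s, in which the tool goes at most 41.7 mm and 7.16 degrees, less where a joint would pass 70% of its speed; a pose out of reach is approached as far as the arm can. A call with a gripper value outside its range is refused whole. The fingers move at their own pace and stop on an object; the grip force is fixed at half the most. Time passes only in rows, so rows that repeat a pose let the fingers close. It gives the time, the measured TCP pose, the force and the opening at its end, in the units of the state.
- robot.observe(): the state, without advancing time (a new reading comes with each control period).
- robot.capture(name): name is "scene" or "top" or "wrist"; returns a dict with "frame" (480x640x3 uint8, red, green, blue), "range_z" (480x640 float32, m along the optical axis (not along the pixel's ray), 0 where there is no reading), "fx", "fy", "cx", "cy" (pixels), "k1" (the pictures are not rectified: a ray, as slopes to the right and down, at radius r is drawn at 1 + k1 r^2 times it, then the intrinsics apply), "position" and "rotation" of the camera in the world. Camera axes: x right, y down, z forward; pixel columns grow to the right and rows downward; lengths in m; the calibration is good to about 2 mm. A picture is of the moment at which its call begins.
- robot.hand_in(): hands the job in, once; it reports no verdict.
The state is a dict: "clock": time; "qpos": joint angles; "qd": joint speeds; "joint_torque": joint torques, N m; "eef_pos": TCP position; "tool_rot": TCP orientation; "wrist_force": force on the tool from outside, world axes, zero at the start; "moment": the same for the moment, N m; "width": opening from 0.0 (shut) to 1.0 (fully open).
Only numpy, scipy, OpenCV 4.12 (cv2) and the standard library are available. Lean on these libraries where they do the work, as an engineer would, in place of code of your own. Each camera call takes 0.05 s, during which the arm holds its last target.

## Working session

There is one attempt and no reset: what is moved stays moved. The work goes in short steps, Python scripts to look and compute and a tool call to move; the robot and the scene stay as the last step left them, time stands still between calls to the robot, and variables do not carry over. Pictures are saved under pics/ and viewed, and the job is handed in when it is done.

Besides the shell and the picture viewer there is one more tool, called in YAML: its name, and indented under it one key for each argument. apply_moves: Moves the arm, as the interface text tells. Its arguments: {"type":"object","properties":{"deltas":{"type":"array","items":{"type":"array","items":{"type":"number"}}}},"required":["deltas"]}

```bash
mkdir -p pics
cat > h.py <<'E'
import numpy as np, cv2
from rig import robot
def cap(name,tag=None):
    c=robot.capture(name)
    np.savez('pics/'+(tag or name)+'.npz',**{k:np.asarray(v) for k,v in c.items()})
    if tag: cv2.imwrite(f'pics/{tag}.png',c['frame'][:,:,::-1])
    return c
def load(tag): 
    d=np.load(f'pics/{tag}.npz'); return {k:d[k] for k in d.files}
def Rm(c):
    r=np.asarray(c['rotation'],float)
    return r if r.shape==(3,3) else cv2.Rodrigues(r.reshape(3))[0]
def ray(c,u,v):
    x=(u-float(c['cx']))/float(c['fx']); y=(v-float(c['cy']))/float(c['fy'])
    r0=np.hypot(x,y); r=r0
    for _ in range(20): r=r0/(1+float(c['k1'])*r*r)
    s=r/r0 if r0>0 else 1
    return np.array([x*s,y*s,1.])
def onplane(c,u,v,z):
    d=Rm(c)@ray(c,u,v); p=np.asarray(c['position'],float)
    return p+d*(z-p[2])/d[2]
def depth(c,u,v):
    z=float(c['range_z'][int(round(v)),int(round(u))])
    return np.asarray(c['position'],float)+Rm(c)@(ray(c,u,v)*z)
def proj(c,P):
    q=Rm(c).T@(np.asarray(P,float)-np.asarray(c['position'],float)); x,y=q[0]/q[2],q[1]/q[2]
    s=1+float(c['k1'])*(x*x+y*y)
    return np.array([float(c['cx'])+float(c['fx'])*x*s,float(c['cy'])+float(c['fy'])*y*s])
def cloud(c):
    H,W=c['range_z'].shape; u,v=np.meshgrid(np.arange(W),np.arange(H))
    x=(u-float(c['cx']))/float(c['fx']); y=(v-float(c['cy']))/float(c['fy']); r0=np.hypot(x,y); r=r0.copy()
    for _ in range(20): r=r0/(1+float(c['k1'])*r*r)
    s=np.where(r0>0,r/np.maximum(r0,1e-9),1)
    z=c['range_z']; P=np.stack([x*s*z,y*s*z,z],-1)
    P=P@Rm(c).T+np.asarray(c['position'],float); P[z<=0]=np.nan
    return P
E
python3 - <<'E'
from h import *
s=robot.observe(); print({k:np.round(v,3) for k,v in s.items()})
for n in ['scene','top','wrist']:
    c=cap(n,n+'0'); print(n,c['position'],np.round(c['rotation'],3),c['fx'],c['k1'])
E
```

```text
{'clock': np.float64(0.0), 'qpos': array([-1.41 ,  0.629,  0.038,  1.518, -0.027,  0.996, -0.02 ]), 'qd': array([-0.   , -0.   ,  0.   , -0.001, -0.001,  0.001,  0.001]), 'joint_torque': array([ 0.0000e+00, -5.4973e+01,  1.1440e+00, -1.8664e+01, -5.2000e-02,
        2.4000e-02,  0.0000e+00]), 'eef_pos': array([0.146, 0.633, 0.222]), 'tool_rot': array([-3.560e-01, -3.121e+00,  3.000e-03]), 'wrist_force': array([-0.774, -0.109,  0.538]), 'moment': array([-0.018, -0.023, -0.042]), 'width': np.float64(1.0)}
scene [1.46501389 0.33581935 0.69298862] [-1.275 -1.992  1.095] 541.9417850168586 0.054279753448925
top [ 0.42915572 -0.07188236  1.31360908] [-2.181  2.144 -0.122] 515.3233164878485 -0.09985883950345174
wrist [0.08221421 0.6476542  0.38323355] [2.312 1.839 0.21 ] 387.2273178733274 -0.06530394712658694
```

View pics/scene0.png

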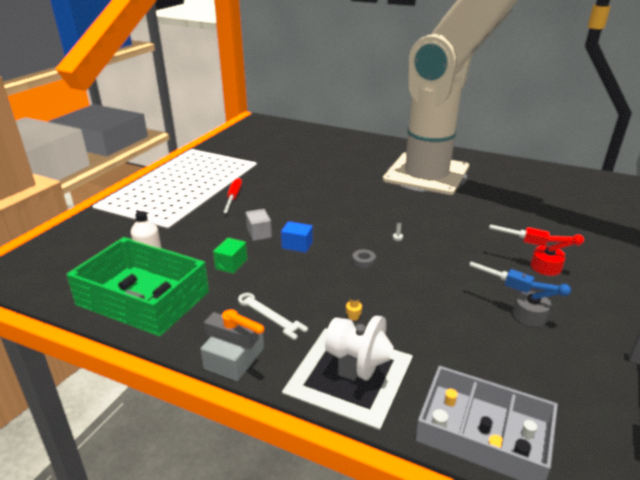

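View pics/top0.png

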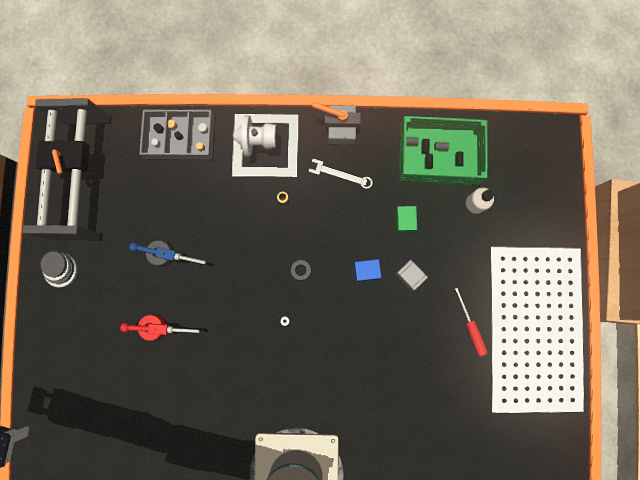

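View pics/wrist0.png

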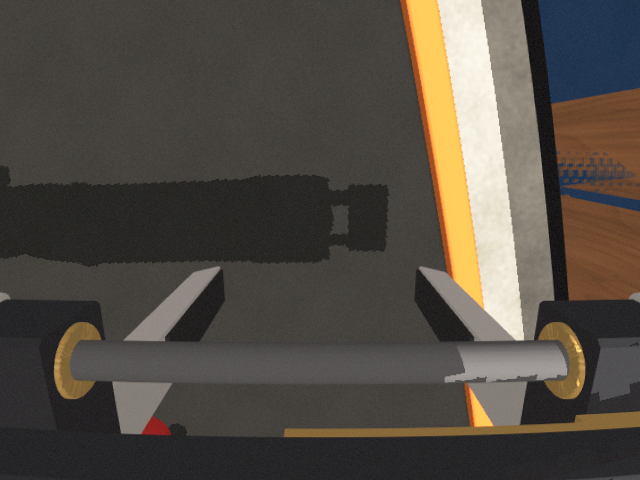

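Candidates for the spacer, in the top view: grey (412,275), blue (368,270) and green (407,218). Grey aluminium is the one described. For the stand: blue (160,254) and red (150,328), and blue is the one meant. Next I check the choice in a close crop and measure.

Run:
```python
from h import *
t=load('top0'); s=load('scene0')
a=cv2.resize(t['frame'][235:315,330:450],None,fx=4,fy=4,interpolation=cv2.INTER_CUBIC)
b=cv2.resize(s['frame'][195:275,210:330],None,fx=4,fy=4,interpolation=cv2.INTER_CUBIC)
e=cv2.resize(t['frame'][230:280,120:220],None,fx=4.8,fy=4.8,interpolation=cv2.INTER_CUBIC)[:,:480]
f=cv2.resize(s['frame'][245:335,460:580],None,fx=4,fy=4,interpolation=cv2.INTER_CUBIC)[:240]
img=np.vstack([np.hstack([a[:320],b[:320]])[:,:],])
cv2.imwrite('pics/crop1.png',cv2.resize(img,(800,267))[:,:,::-1])
cv2.imwrite('pics/crop2.png',np.vstack([e,cv2.resize(f,(480,240))])[:,:,::-1])
for n,c in(('top',t),('scene',s)):
    P=cloud(c)
    hsv=cv2.cvtColor(c['frame'],cv2.COLOR_RGB2HSV)
    x0,y0=(400,255) if n=='top' else (240,205)
    sub=P[y0:y0+40,x0:x0+40]; m=np.nan_to_num(sub[...,2])>0.03
    q=sub[m]; print(n,'spacer top z',np.median(q[:,2]),len(q),q.mean(0))
    if n=='top':
        r=cv2.minAreaRect(q[q[:,2]>.035][:,:2].astype(np.float32)); print(r)
        blue=(hsv[...,0]>95)&(hsv[...,0]<125)&(hsv[...,1]>120)
        st=blue.copy(); st[:,:110]=0; st[:,200:]=0; st[:225]=0;st[290:]=0
        q=P[st]; print('stand blue',q.min(0),q.max(0))
        w=np.zeros_like(st); w[245:275,180:216]=1
        q=P[w]; q=q[q[:,2]>.04]; print('rod',len(q),np.round(q[np.argsort(q[:,1])][::6],4))
```

```text
top spacer top z 0.04513940223648083 467 [ 0.50220113 -0.28015275  0.04500721]
((0.5026850700378418, -0.2804678976535797), (0.060289956629276276, 0.04672010987997055), 44.32558822631836)
stand blue [nan nan nan] [nan nan nan]
rod 90 [[0.5256 0.2274 0.0714]
 [0.5234 0.2306 0.0679]
 [0.5232 0.2352 0.0692]
 [0.523  0.2396 0.0714]
 [0.525  0.2437 0.0752]
 [0.5274 0.2488 0.0749]
 [0.5277 0.2524 0.0706]
 [0.525  0.2569 0.0718]
 [0.5272 0.2614 0.0738]
 [0.5251 0.2651 0.069 ]
 [0.5322 0.2697 0.0713]
 [0.5322 0.275  0.0699]
 [0.5341 0.2785 0.0756]
 [0.534  0.2834 0.0758]
 [0.5316 0.2863 0.0738]]
scene spacer top z 0.04384239788291466 385 [ 0.51654925 -0.27098793  0.04227536]
```

View pics/crop1.png

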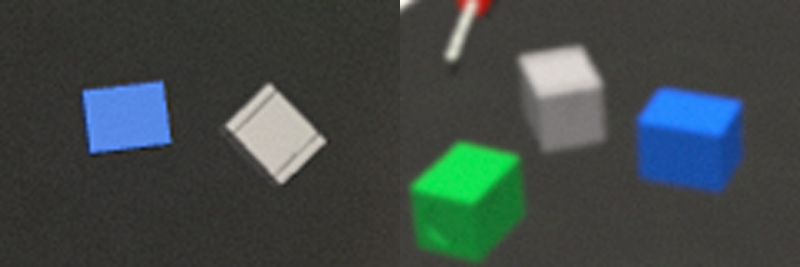

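View pics/crop2.png

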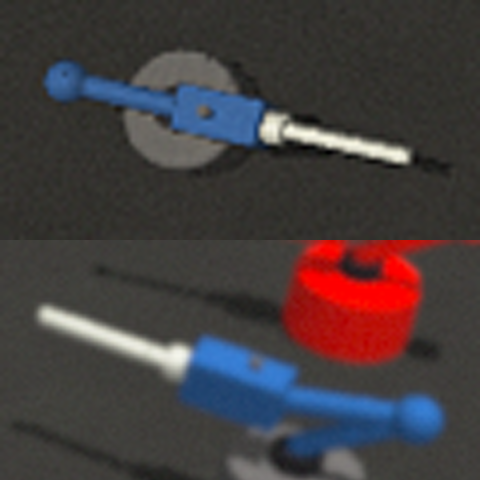

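Run:
```python
from h import *
t=load('top0'); s=load('scene0')
def rod(c,box,thr):
    x0,y0,x1,y1=box; g=cv2.cvtColor(c['frame'],cv2.COLOR_RGB2GRAY); m=np.zeros_like(g); m[y0:y1,x0:x1]=(g[y0:y1,x0:x1]>thr)
    hs=cv2.cvtColor(c['frame'],cv2.COLOR_RGB2HSV); m[(hs[...,1]>80)]=0
    n,l,st,ce=cv2.connectedComponentsWithStats(m); k=1+np.argmax(st[1:,4]); v,u=np.nonzero(l==k)
    vx,vy,px,py=cv2.fitLine(np.stack([u,v],1).astype(np.float32),cv2.DIST_L2,0,.01,.01).ravel()
    d=(u-px)*vx+(v-py)*vy; print('n',len(u),'width',len(u)/(d.max()-d.min()))
    return np.array([px,py])+np.outer([d.min(),d.max()],[vx,vy])
A=rod(t,(175,235,218,275),150); B=rod(s,(462,250,515,290),150); print(A,B)
for e in A: print('top on z=.07',onplane(t,*e,.07))
for e in B: print('scene on z=.07',onplane(s,*e,.07))
# triangulate tips
ta=A[np.argmax(A[:,0])]; tb=B[np.argmin(B[:,0])]
def tri(u1,u2):
    d1=Rm(t)@ray(t,*u1); d2=Rm(s)@ray(s,*u2); p1,p2=t['position'],s['position']
    M=np.stack([d1,-d2],1); k=np.linalg.lstsq(M,p2-p1,rcond=None)[0]; a=p1+d1*k[0]; b=p2+d2*k[1]; return (a+b)/2,np.linalg.norm(a-b)
print('tri tip',tri(ta,tb))
P=cloud(t); hsv=cv2.cvtColor(t['frame'],cv2.COLOR_RGB2HSV)
def st(name,m,box):
    x0,y0,x1,y1=box; k=np.zeros(m.shape,bool); k[y0:y1,x0:x1]=m[y0:y1,x0:x1]; q=P[k]; q=q[~np.isnan(q).any(1)]
    print(name,len(q),'med',np.round(np.median(q,0),4),'min',np.round(np.percentile(q,2,axis=0),4),'max',np.round(np.percentile(q,98,axis=0),4)); return q
bl=(hsv[...,0]>95)&(hsv[...,0]<125)&(hsv[...,1]>120)
q=st('blue stand',bl,(110,225,200,290)); st('ball',bl,(125,235,141,255)); st('head',bl,(150,240,180,270))
rd=((hsv[...,0]<8)|(hsv[...,0]>172))&(hsv[...,1]>120); st('red',rd,(110,305,180,350)); st('redfoot',rd,(130,310,170,345))
st('bolt',P[...,2]>.02,(275,312,295,330)); st('collar',P[...,2]>.008,(285,255,315,285)); st('coupling',P[...,2]>.02,(270,188,295,210))
st('bluebox',P[...,2]>.03,(350,255,385,285));st('green',P[...,2]>.03,(395,203,420,233));st('spacer',P[...,2]>.03,(395,258,430,292));st('can',P[...,2]>.03,(460,180,500,215));st('foot',(hsv[...,2]>60)&(hsv[...,1]<60),(143,237,180,268))
h=(P[...,2]>.05); st('>5cm',h,(100,200,230,350))
```

```text
n 92 width 3.038723878636565
n 172 width 4.422154921724535
[[174.62174755 255.65634628]
 [204.13775367 262.39678463]] [[469.69812545 262.89785955]
 [506.56521278 275.29317582]]
top on z=.07 [0.53740731 0.30355409 0.07      ]
top on z=.07 [0.52229016 0.22973997 0.07      ]
scene on z=.07 [0.52388214 0.22944277 0.07      ]
scene on z=.07 [0.53587515 0.30288623 0.07      ]
tri tip (array([0.52243041, 0.22960665, 0.06916504]), np.float64(0.0006736287036144247))
blue stand 316 med [0.5474 0.343  0.0825] min [0.5281 0.3037 0.0738] max [0.5623 0.4077 0.0949]
ball 72 med [0.5551 0.3977 0.0903] min [0.5476 0.3848 0.0809] max [0.5645 0.4107 0.098 ]
head 201 med [0.5422 0.3255 0.0815] min [0.5277 0.3029 0.073 ] max [0.5545 0.3606 0.0856]
red 763 med [0.3625 0.3655 0.0418] min [ 0.3312  0.314  -0.002 ] max [0.3892 0.4195 0.0947]
redfoot 684 med [0.3627 0.3611 0.0391] min [ 0.331   0.314  -0.0021] max [0.3897 0.405  0.0862]
bolt 2 med [0.3852 0.0317 0.0368] min [0.3843 0.031  0.0295] max [0.3861 0.0323 0.0441]
collar 236 med [ 0.512  -0.0033  0.0167] min [ 0.4888 -0.0265  0.0103] max [0.5368 0.0212 0.0221]
coupling 78 med [0.6929 0.0457 0.0272] min [0.6828 0.0333 0.0218] max [0.7092 0.0609 0.0428]
bluebox 465 med [ 0.5127 -0.1683  0.0452] min [ 0.4901 -0.1981  0.0393] max [ 0.5353 -0.1408  0.051 ]
green 478 med [ 0.6443 -0.267   0.045 ] min [ 0.6151 -0.2896  0.0328] max [ 0.6745 -0.2442  0.0504]
spacer 476 med [ 0.5021 -0.2796  0.0451] min [ 0.4723 -0.3093  0.0373] max [ 0.5337 -0.2493  0.0502]
can 506 med [ 0.6897 -0.4436  0.0763] min [ 0.6681 -0.4736  0.0328] max [ 0.7471 -0.4262  0.1121]
foot 337 med [0.5408 0.3586 0.0372] min [0.5187 0.2927 0.0017] max [0.577  0.3874 0.0816]
>5cm 979 med [0.3713 0.3321 0.0809] min [0.3496 0.2381 0.0656] max [0.5591 0.4151 0.0949]
```

```bash
cat >> h.py <<'E'
def tool():
    s=robot.observe(); R=cv2.Rodrigues(np.asarray(s['tool_rot'],float))[0]; return s,np.asarray(s['eef_pos'],float),R
def delta(target,ydir=None):
    s,p,R=tool(); d=R.T@(np.asarray(target,float)-p)*1000
    h=np.degrees(np.arctan2(R[1,1],R[0,1])); hx=np.degrees(np.arctan2(R[1,0],R[0,0]))
    t=None if ydir is None else (h-ydir+180)%360-180
    print('pos',np.round(p,4),'xh %.1f yh %.1f'%(hx,h),'delta',np.round(d,1),'turn',t,'clk',round(float(s['clock']),2))
def st():
    s,p,R=tool(); print('clk %.2f'%s['clock'],'pos',np.round(p,4),'F',np.round(s['wrist_force'],2),'M',np.round(s['moment'],2),'w %.3f'%s['width'],'q',np.round(s['qpos'],2))
E
python3 -c "
from h import *
delta([.45,.3,.222],-45.7); delta([.502,-.28,.2],-45.7)"
```

```text
pos [0.146  0.6329 0.2218] xh 167.0 yh 77.0 delta [-3.710e+02 -2.561e+02  1.000e-01] turn 122.70513786677606 clk 0.15
pos [0.146  0.6329 0.2218] xh 167.0 yh 77.0 delta [-552.1 -809.5   22.9] turn 122.70513786677606 clk 0.15
```

apply_moves:
  deltas:
    - [1,-371,-256,0,61]
    - [1,-371,-256,0,61]
    - [1,-371,-256,0,61]
    - [1,-371,-256,0,61]
    - [1,-371,-256,0,61]
    - [1,-371,-256,0,61]
    - [1,-371,-256,0,61]
    - [1,-371,-256,0,61]
    - [1,-371,-256,0,61]
    - [1,-371,-256,0,61]
    - [1,-371,-256,0,61]
    - [1,-371,-256,0,61]

```text
clock: 1.15
eef_pos: [0.4557, 0.2928, 0.2229]
tool_rot: [1.902, 2.494, -0.001]
wrist_force: [-0.2, -0.3, -0.3]
width: 1.0
```

```bash
python3 -c "
from h import *
st();delta([.502,-.28,.2],-45.7)"
```

```text
clk 1.15 pos [0.4557 0.2928 0.2229] F [-0.15 -0.28 -0.27] M [-0.08 -0.   -0.05] w 1.000 q [-0.86  0.49  0.35  1.83 -0.21  0.86 -0.15]
pos [0.4557 0.2928 0.2229] xh 105.3 yh 15.3 delta [-564.5 -107.    25.2] turn 61.043650380798766 clk 1.15
```

apply_moves:
  deltas:
    - [1,-565,-107,10,61]
    - [1,-565,-107,10,61]
    - [1,-565,-107,10,61]
    - [1,-565,-107,10,61]
    - [1,-565,-107,10,61]
    - [1,-565,-107,10,61]
    - [1,-565,-107,10,61]
    - [1,-565,-107,10,61]
    - [1,-565,-107,10,61]
    - [1,-565,-107,10,61]
    - [1,-565,-107,10,61]
    - [1,-565,-107,10,61]

```text
clock: 2.15
eef_pos: [0.496, -0.1987, 0.2135]
tool_rot: [-2.902, -1.203, 0.0]
wrist_force: [0.9, 0.6, -0.6]
width: 1.004
```

```bash
python3 -c "
from h import *
st();delta([.502,-.28,.2],-45.7); c=cap('wrist','w1'); print(c['position'],np.round(Rm(c),2))"
```

```text
clk 2.15 pos [ 0.496  -0.1987  0.2135] F [ 0.87  0.58 -0.57] M [-0.02  0.07  0.03] w 1.004 q [-0.08  0.54  0.62  1.86 -0.41  0.87 -0.04]
pos [ 0.496  -0.1987  0.2135] xh 45.0 yh -45.0 delta [-53.3  61.7  13.5] turn 0.7363232867286342 clk 2.15
[ 0.54166416 -0.15278858  0.37511397] [[ 0.71 -0.69 -0.16]
 [-0.71 -0.69 -0.16]
 [ 0.    0.23 -0.97]]
```

View pics/w1.png

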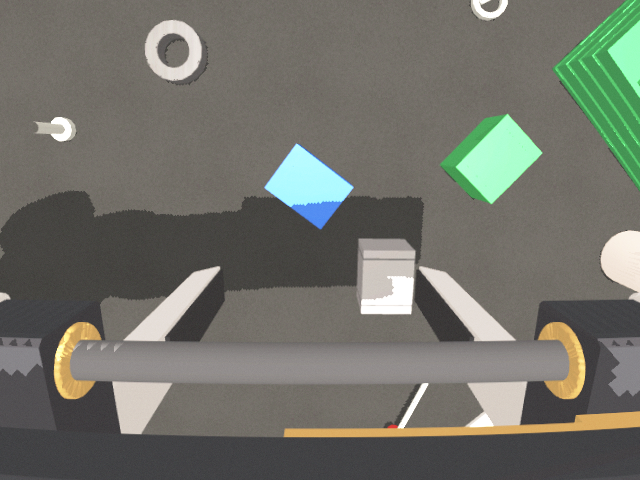

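```bash
python3 -c "
from h import *
c=load('w1'); cv2.imwrite('pics/crop3.png',cv2.resize(c['frame'][225:325,340:440],(600,600),interpolation=cv2.INTER_CUBIC)[:,:,::-1])
P=cloud(c); m=np.zeros((480,640),bool); m[230:320,350:420]=1; m&=P[...,2]>.035
q=P[m]; print(len(q),np.median(q,0),cv2.minAreaRect(q[:,:2].astype(np.float32)))
"
```

```text
3522 [ 0.50467224 -0.27606194  0.04529474] ((0.5132111310958862, -0.2684505581855774), (0.09171560406684875, 0.04592994228005409), 44.63548278808594)
```

View pics/crop3.png

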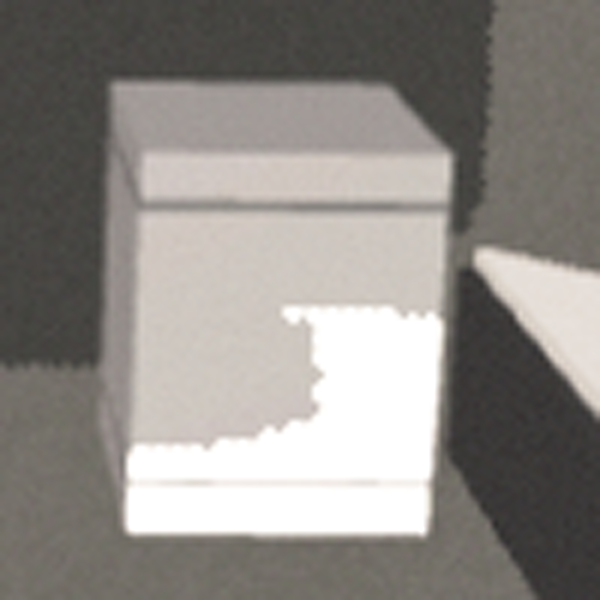

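```bash
python3 -c "
from h import *
c=load('w1'); q=np.array([onplane(c,u,v,.046) for u,v in [(363.3,250.3),(415.3,250.3),(411.3,314.2),(360.8,313.8)]])
print(q.mean(0),np.linalg.norm(np.diff(q,axis=0),axis=1)); d=q[0]+q[1]-q[2]-q[3]; h=np.degrees(np.arctan2(d[1],d[0])); print(h)
ctr=(q.mean(0)[:2]+np.array([.5027,-.2805]))/2; print(ctr)
t=ctr+.003*np.array([np.cos(np.radians(h)),np.sin(np.radians(h))])
delta([*t,.11],h-90);delta([*t,.024],h-90)"
```

```text
[ 0.50219613 -0.27947389  0.046     ] [0.04601637 0.06082035 0.04660094]
44.66954309313673
[ 0.50244807 -0.27998695]
pos [ 0.4955 -0.2104  0.2146] xh 44.4 yh -45.6 delta [-40.2  53.7 105.3] turn -0.2811233676679876 clk 2.2
pos [ 0.4955 -0.2104  0.2146] xh 44.4 yh -45.6 delta [-39.8  52.9 191.3] turn -0.2811233676679876 clk 2.2
```

apply_moves:
  deltas:
    - [1,-40,54,40,0]
    - [1,-40,54,80,0]
    - [1,-40,54,105,0]
    - [1,-40,54,105,0]
    - [1,-40,54,105,0]
    - [1,-40,54,105,0]

```text
clock: 2.7
eef_pos: [0.5063, -0.263, 0.1094]
tool_rot: [-2.902, -1.203, -0.0]
wrist_force: [0.4, 0.5, 0.1]
width: 1.001
```

```bash
python3 -c "
from h import *
st()
t=[.50244+.0021,-.27999+.0021]
delta([*t,.024],-45.3)"
```

```text
clk 2.70 pos [ 0.5063 -0.263   0.1094] F [0.4  0.47 0.15] M [-0.08  0.14 -0.  ] w 1.001 q [ 0.11  0.72  0.51  1.86 -0.52  0.7   0.14]
pos [ 0.5063 -0.263   0.1094] xh 45.0 yh -45.0 delta [-11.8   9.3  85.4] turn 0.33150195967604645 clk 2.7
```

apply_moves:
  deltas:
    - [1,-12,9,0,0]
    - [1,-12,9,30,0]
    - [1,-12,9,60,0]
    - [1,-12,9,78,0]
    - [1,-12,9,85,0]
    - [1,-12,9,85,0]

```text
clock: 3.2
eef_pos: [0.5046, -0.2775, 0.0244]
tool_rot: [-2.901, -1.205, -0.001]
wrist_force: [-0.1, -0.6, -0.2]
width: 1.005
```

```bash
python3 -c "
from h import *
st()
t=[.50244+.0021,-.27999+.0021]
delta([*t,.024],-45.3); c=cap('wrist','w2')"
```

```text
clk 3.20 pos [ 0.5046 -0.2775  0.0244] F [-0.08 -0.61 -0.25] M [-0.07  0.16  0.01] w 1.005 q [ 0.21  0.85  0.4   1.88 -0.61  0.54  0.23]
pos [ 0.5046 -0.2775  0.0244] xh 45.1 yh -44.9 delta [-0.3  0.2  0.4] turn 0.3947700979880153 clk 3.2
```

View pics/w2.png

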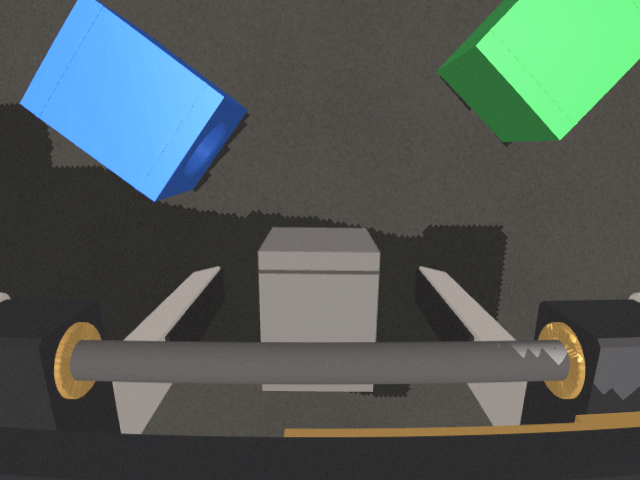

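The grey block sits centred between the fingers (columns 259–379). Its near end face (rows 228–250) shows no hole, while the blue look-alike's hole is visible at (205,155). So the hole should be at the tool −x end. Closing the gripper.

apply_moves:
  deltas:
    - [0,0,0,0,0]
    - [0,0,0,0,0]
    - [0,0,0,0,0]
    - [0,0,0,0,0]
    - [0,0,0,0,0]
    - [0,0,0,0,0]
    - [0,0,0,0,0]
    - [0,0,0,0,0]

```text
clock: 3.92
eef_pos: [0.5037, -0.2786, 0.0237]
tool_rot: [-2.902, -1.202, 0.0]
wrist_force: [0.7, 0.6, 2.0]
width: 0.489
```

```bash
python3 -c "
from h import *
st()"
```

```text
clk 3.92 pos [ 0.5037 -0.2786  0.0237] F [0.74 0.64 1.98] M [-0.03  0.04  0.01] w 0.489 q [ 0.21  0.85  0.4   1.88 -0.61  0.54  0.23]
```

apply_moves:
  deltas:
    - [0,0,0,-15,0]
    - [0,0,0,-50,0]
    - [0,0,0,-90,0]
    - [0,0,0,-130,-7]
    - [0,20,-20,-165,-14]
    - [0,40,-40,-175,-21]
    - [0,65,-60,-175,-28]
    - [0,90,-80,-175,-35]
    - [0,110,-100,-175,-42]
    - [0,130,-120,-175,-49]
    - [0,150,-140,-175,-56]
    - [0,160,-150,-175,-63]

```text
clock: 4.92
eef_pos: [0.5102, -0.0551, 0.1983]
tool_rot: [-1.832, -2.549, -0.001]
wrist_force: [0.3, -0.0, -1.9]
width: 0.488
```

```bash
python3 -c "
from h import *
st();delta([.5136,.1813,.15],169.3)"
```

```text
clk 4.92 pos [ 0.5102 -0.0551  0.1983] F [ 0.32 -0.02 -1.93] M [-0.03  0.07  0.01] w 0.488 q [-0.15  0.48  0.29  1.93 -0.2   0.76  0.58]
pos [ 0.5102 -0.0551  0.1983] xh 108.6 yh 18.6 delta [222.8  78.6  48.9] turn -150.7198467957896 clk 4.92
```

apply_moves:
  deltas:
    - [0,30,10,5,-7]
    - [0,60,20,10,-14]
    - [0,90,32,20,-21]
    - [0,120,43,25,-28]
    - [0,150,54,30,-35]
    - [0,180,65,33,-42]
    - [0,205,75,33,-49]
    - [0,223,79,33,-56]
    - [0,223,79,33,-63]
    - [0,223,79,33,-70]
    - [0,223,79,33,-77]
    - [0,223,79,33,-77]

```text
clock: 5.92
eef_pos: [0.5167, 0.1767, 0.1653]
tool_rot: [0.142, -3.137, 0.0]
wrist_force: [1.1, -0.1, -1.2]
width: 0.488
```

```bash
python3 -c "
from h import *
st();delta([.5136,.1813,.15],169.3)"
```

```text
clk 5.92 pos [0.5167 0.1767 0.1653] F [ 1.1  -0.11 -1.23] M [-0.01  0.02 -0.08] w 0.488 q [-0.32  0.56 -0.09  1.87  0.07  0.72  1.21]
pos [0.5167 0.1767 0.1653] xh -174.8 yh 95.2 delta [ 2.6  4.8 15.3] turn -74.12923603462897 clk 5.92
```

q7 is 1.21, with another 1.29 rad to turn, so it stays within its range.

apply_moves:
  deltas:
    - [0,3,5,15,-7]
    - [0,3,5,15,-14]
    - [0,3,5,15,-21]
    - [0,3,5,15,-28]
    - [0,3,5,15,-35]
    - [0,3,5,15,-42]
    - [0,3,5,15,-49]
    - [0,3,5,15,-56]
    - [0,3,5,15,-63]
    - [0,3,5,15,-70]
    - [0,3,5,15,-74]
    - [0,3,5,15,-74]

```text
clock: 6.92
eef_pos: [0.5134, 0.1811, 0.1503]
tool_rot: [1.995, -2.426, -0.001]
wrist_force: [-0.3, 0.5, -1.6]
width: 0.49
```

```bash
python3 -c "
from h import *
st();delta([.5136,.1813,.071],169.3);c=cap('scene','s1');w=cap('wrist','w3'); t=cap('top','t1')
a=cv2.resize(c['frame'][220:340,400:600],None,fx=4,fy=4,interpolation=cv2.INTER_CUBIC)
cv2.imwrite('pics/s1c.png',a[:,:,::-1])"
```

```text
clk 6.92 pos [0.5134 0.1811 0.1503] F [-0.35  0.47 -1.59] M [ 0.11  0.15 -0.03] w 0.490 q [-0.09  0.61 -0.46  1.88  0.38  0.74  2.18]
pos [0.5134 0.1811 0.1503] xh -101.1 yh 168.9 delta [-0.2 -0.2 79.3] turn -0.4334089824520504 clk 6.92
```

View pics/s1.png

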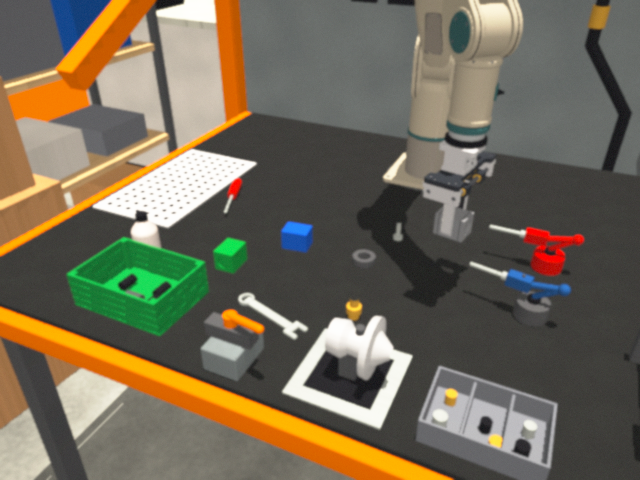

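View pics/w3.png

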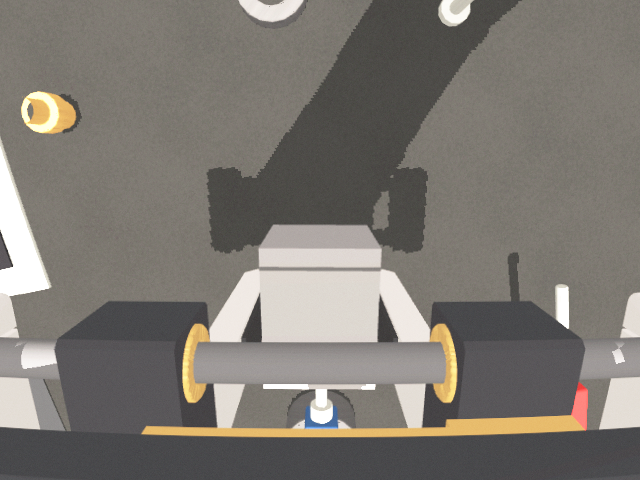

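The block is level in the grip. The rod and blue head appear at column 321, straight behind the block (columns 260–380), so the line-up is right. Next I lower to rod height, short of the tip.

apply_moves:
  deltas:
    - [0,0,0,25,0]
    - [0,0,0,50,0]
    - [0,0,0,70,0]
    - [0,0,0,79,0]
    - [0,0,0,79,0]
    - [0,0,0,79,0]

```text
clock: 7.57
eef_pos: [0.5137, 0.1821, 0.0719]
tool_rot: [1.997, -2.425, -0.0]
wrist_force: [-0.3, 0.8, -1.2]
width: 0.487
```

```bash
python3 -c "
from h import *
st();delta([.5136,.1813,.071],169.3);c=cap('scene','s2');w=cap('wrist','w4'); t=cap('top','t2')
a=cv2.resize(c['frame'][200:320,430:590],None,fx=4,fy=4,interpolation=cv2.INTER_CUBIC)
b=w['frame'][330:480,240:400]
cv2.imwrite('pics/s2c.png',a[:,:,::-1])
a=cv2.resize(t['frame'][220:300,130:270],None,fx=4,fy=4,interpolation=cv2.INTER_CUBIC)
cv2.imwrite('pics/t2c.png',a[:,:,::-1])
cv2.imwrite('pics/w4c.png',cv2.resize(b,None,fx=4,fy=4)[:,:,::-1])"
```

```text
clk 7.57 pos [0.5137 0.1821 0.0719] F [-0.32  0.8  -1.18] M [ 0.07  0.1  -0.05] w 0.487 q [-0.15  0.72 -0.38  1.93  0.47  0.58  2.11]
pos [0.5137 0.1821 0.0719] xh -101.0 yh 169.0 delta [ 0.8 -0.   0.9] turn -0.33612090539836004 clk 7.57
```

View pics/s2c.png

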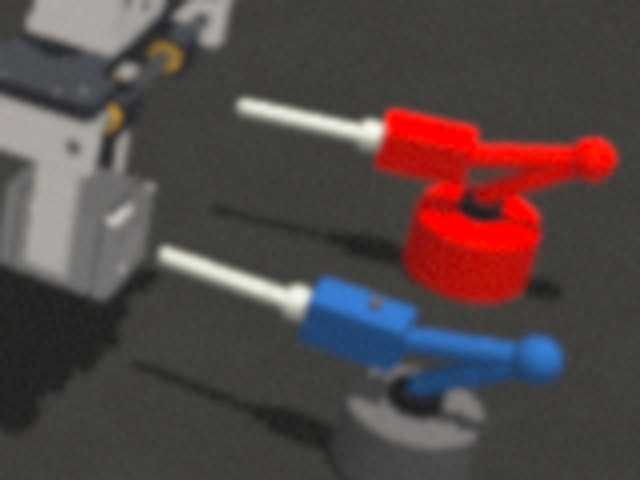

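View pics/t2c.png

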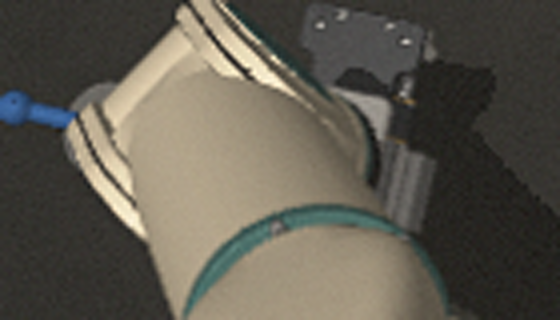

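View pics/w4c.png

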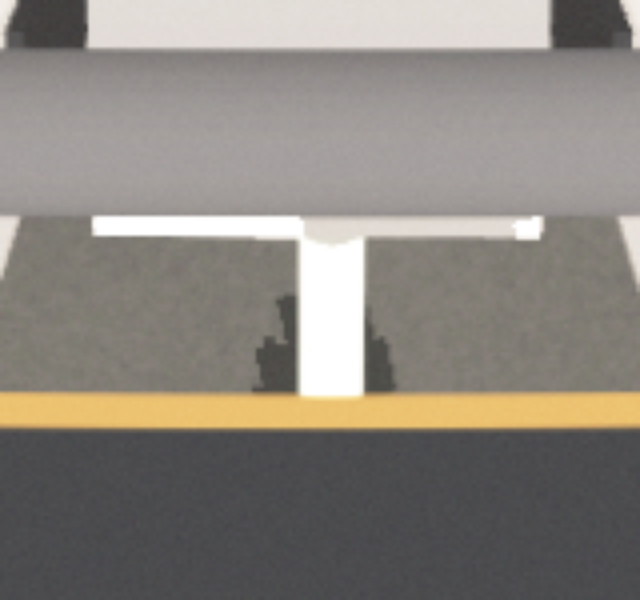

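```bash
python3 -c "
from h import *
c=load('s2')
a=cv2.resize(c['frame'][235:285,430:480],(600,600),interpolation=cv2.INTER_CUBIC).astype(float)
a=np.clip((a-40)*1.6,0,255).astype(np.uint8)
cv2.imwrite('pics/s2d.png',a[:,:,::-1])
P=[.5137,.1821,.0709]; u=np.array([np.cos(np.radians(79)),np.sin(np.radians(79)),0]); v=np.array([-u[1],u[0],0]); 
f=np.array(P)+.033*u
for a_,b_ in [(-1,-1),(1,-1),(1,1),(-1,1),(0,0)]: print((proj(c,f+.023*a_*v+np.array([0,0,.023*b_]))-[430,235])*12)
print('tip',(proj(c,[.5225,.2285,.07])-[430,235])*12)
"
```

```text
[317.69368034 472.07726613]
[428.37100606 345.8851232 ]
[467.45651547 122.97485514]
[355.26432388 245.50412444]
[392.73572044 296.96476854]
tip [472.45349832 329.15373001]
```

View pics/s2d.png

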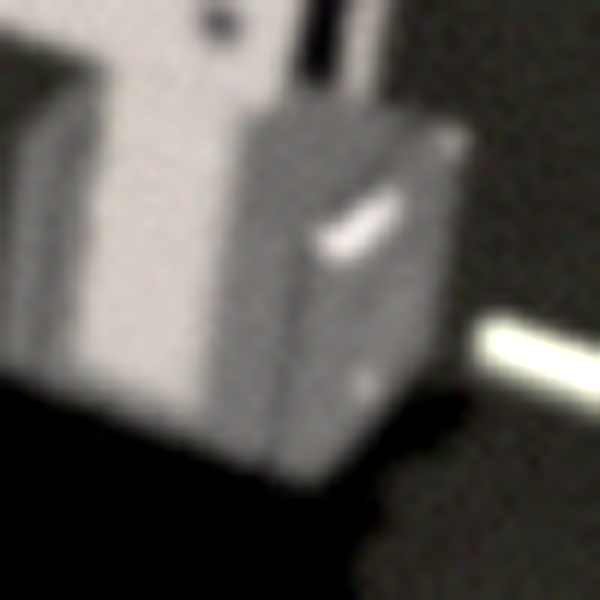

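apply_moves:
  deltas:
    - [0,-5,0,0,0]
    - [0,-10,0,0,0]
    - [0,-15,0,0,0]
    - [0,-20,0,0,0]
    - [0,-24,0,0,0]
    - [0,-28,0,0,0]
    - [0,-28,0,0,0]
    - [0,-28,0,0,0]

```text
clock: 8.38
eef_pos: [0.519, 0.2096, 0.0717]
tool_rot: [1.999, -2.423, -0.0]
wrist_force: [0.0, -0.2, -1.5]
width: 0.489
```

```bash
python3 -c "
from h import *
st();c=cap('scene','s3')
s,p,R=tool(); print('force along tool -x (advance dir):',-R[:,0]@s['wrist_force'], 'grip - tip along u', (p-np.array([.5225,.2285,.07]))@-R[:,0])
a=cv2.resize(c['frame'][220:320,430:560],None,fx=6,fy=6,interpolation=cv2.INTER_CUBIC)
cv2.imwrite('pics/s3c.png',a[:,:,::-1])
"
```

```text
clk 8.38 pos [0.519  0.2096 0.0717] F [ 0.04 -0.23 -1.55] M [ 0.03  0.11 -0.01] w 0.489 q [-0.19  0.74 -0.38  1.89  0.46  0.6   2.09]
force along tool -x (advance dir): 0.3587504204832721 grip - tip along u -0.01967616315348222
```

View pics/s3c.png

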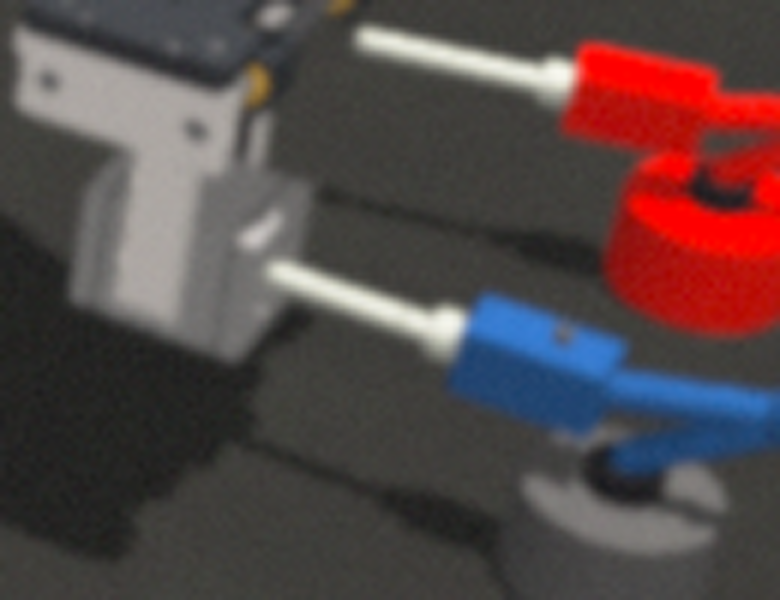

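No reaction force at 13 mm past the face (a closed end would push back about 5 N), so the rod is inside the hole. Next I go on to the floor.

apply_moves:
  deltas:
    - [0,-5,0,0,0]
    - [0,-10,0,0,0]
    - [0,-15,0,0,0]
    - [0,-18,0,0,0]
    - [0,-18,0,0,0]

```text
clock: 8.85
eef_pos: [0.5226, 0.2284, 0.0718]
tool_rot: [-1.999, 2.422, 0.001]
wrist_force: [0.8, -0.4, -2.1]
width: 0.488
```

```bash
python3 -c "
from h import *
st(); s,p,R=tool(); print('force along advance:',-R[:,0]@s['wrist_force'], 'grip-tip', (p-np.array([.5225,.2285,.07]))@-R[:,0])"
```

```text
clk 8.85 pos [0.5226 0.2284 0.0718] F [ 0.76 -0.39 -2.13] M [0.16 0.05 0.05] w 0.488 q [-0.22  0.75 -0.38  1.86  0.45  0.62  2.07]
force along advance: -0.23813822806069196 grip-tip -5.466379778092734e-05
```

apply_moves:
  deltas:
    - [0,-4,0,0,0]
    - [0,-8,0,0,0]
    - [0,-11,0,0,0]
    - [0,-13,0,0,0]
    - [0,-13,0,0,0]
    - [0,-13,0,0,0]

```text
clock: 9.35
eef_pos: [0.5248, 0.239, 0.0716]
tool_rot: [1.997, -2.423, 0.001]
wrist_force: [-0.3, -2.5, -1.2]
width: 0.488
```

```bash
python3 -c "
from h import *
st(); s,p,R=tool(); print('force along advance:',-R[:,0]@s['wrist_force'], 'grip-tip', (p-np.array([.5225,.2285,.07]))@-R[:,0])
c=cap('scene','s4')
a=cv2.resize(c['frame'][220:320,430:560],None,fx=6,fy=6,interpolation=cv2.INTER_CUBIC)
cv2.imwrite('pics/s4c.png',a[:,:,::-1])"
```

```text
clk 9.35 pos [0.5248 0.239  0.0716] F [-0.26 -2.48 -1.2 ] M [-0.5   0.16 -0.01] w 0.488 q [-0.24  0.76 -0.38  1.84  0.45  0.63  2.06]
force along advance: -2.4787362464909672 grip-tip 0.01071507909840471
```

View pics/s4c.png

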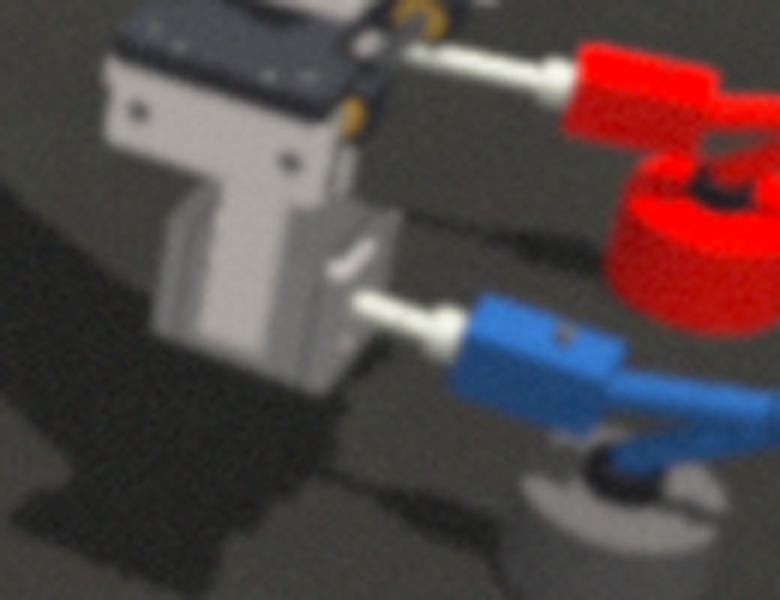

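The plunger pushes back with about 2.5 N, so the floor is reached and it has already given some 5–8 mm. I press 6 mm more for margin, check the force, then draw off.

apply_moves:
  deltas:
    - [0,-3,0,0,0]
    - [0,-6,0,0,0]
    - [0,-6,0,0,0]
    - [0,-6,0,0,0]
    - [0,-6,0,0,0]

```text
clock: 9.82
eef_pos: [0.526, 0.245, 0.0716]
tool_rot: [1.997, -2.424, 0.001]
wrist_force: [-0.0, -4.8, -0.8]
width: 0.486
```

```bash
python3 -c "
from h import *
st(); s,p,R=tool(); print('force along advance:',-R[:,0]@s['wrist_force'], 'grip-tip', (p-np.array([.5225,.2285,.07]))@-R[:,0])"
```

```text
clk 9.82 pos [0.526  0.245  0.0716] F [-0.03 -4.78 -0.83] M [-1.    0.18  0.03] w 0.486 q [-0.24  0.76 -0.38  1.83  0.45  0.64  2.05]
force along advance: -4.6936323362662495 grip-tip 0.016857014636267726
```

apply_moves:
  deltas:
    - [0,15,0,0,0]
    - [0,30,0,0,0]
    - [0,50,0,0,0]
    - [0,75,0,0,0]
    - [0,100,0,0,0]
    - [0,100,0,0,0]
    - [0,100,0,-30,7]
    - [0,100,0,-60,14]
    - [0,100,0,-90,21]
    - [0,100,0,-110,28]
    - [0,100,0,-110,35]
    - [0,100,0,-110,35]

```text
clock: 10.82
eef_pos: [0.508, 0.1478, 0.1836]
tool_rot: [-1.17, 2.91, -0.0]
wrist_force: [0.1, -0.0, -3.2]
width: 0.484
```

Run:
```python
from h import *
st()
t=load('top0'); P=cloud(t)
m=np.zeros((480,640),bool); m[232:275,138:185]=1
m&=(P[...,2]>.032)&(P[...,2]<.046)
q=P[m]; c,r=cv2.minEnclosingCircle(q[:,:2].astype(np.float32)); print(len(q),c,r,np.median(q[:,2]))
# edge pixels by plane casting
hsv=cv2.cvtColor(t['frame'],cv2.COLOR_RGB2HSV)
g=(hsv[...,2]>75)&(hsv[...,1]<70); k=np.zeros_like(m); k[236:270,141:182]=g[236:270,141:182]
v,u=np.nonzero(k); W=np.array([onplane(t,a,b,.038)[:2] for a,b in zip(u,v)])
W=W[np.hypot(*(W-[.547,.359]).T)<.04]
c2,r2=cv2.minEnclosingCircle(W.astype(np.float32)); print(c2,r2)
print('predicted centre px',proj(t,[.547,.359,.038]), 'measured',proj(t,[*c2,.038]))
```

```text
clk 10.82 pos [0.508  0.1478 0.1836] F [ 0.13 -0.02 -3.22] M [ 0.03 -0.    0.01] w 0.484 q [-0.13  0.52 -0.31  1.9   0.22  0.76  1.78]
300 (0.5472696423530579, 0.357183039188385) 0.033373188227415085 0.036917203053056125
(0.5477796792984009, 0.3581274747848511) 0.03138025104999542
predicted centre px [156.91119832 252.62403617] measured [157.26643039 252.32187376]
```

Run:
```python
from h import *
v=np.array([-.983,.186]); P=np.array([.5475,.3585])+.059*v; print(P)
delta([*P,.17],79.3)
```

```text
[0.489503 0.369474]
pos [0.508  0.1478 0.1836] xh -136.2 yh 133.8 delta [-140.1  172.8   13.9] turn 54.51315962896348 clk 10.82
```

apply_moves:
  deltas:
    - [0,-20,25,0,7]
    - [0,-43,53,0,14]
    - [0,-66,81,0,21]
    - [0,-90,110,5,28]
    - [0,-112,138,10,35]
    - [0,-130,160,14,42]
    - [0,-140,173,14,49]
    - [0,-140,173,14,54.5]
    - [0,-140,173,14,54.5]
    - [0,-140,173,14,54.5]

```text
clock: 11.65
eef_pos: [0.487, 0.3684, 0.1667]
tool_rot: [-0.279, -3.128, 0.003]
wrist_force: [-0.3, -0.8, -2.5]
width: 0.486
```

Run:
```python
from h import *
st()
v=np.array([-.983,.186]); P=np.array([.5475,.3585])+.059*v
delta([*P,.067],79.3); c=cap('scene','s5'); w=cap('wrist','w5')
```

```text
clk 11.65 pos [0.487  0.3684 0.1667] F [-0.31 -0.78 -2.54] M [ 0.03 -0.02  0.01] w 0.486 q [-0.68  0.63 -0.02  1.69  0.02  0.82  0.68]
pos [0.487  0.3684 0.1667] xh 169.8 yh 79.8 delta [-2.3  1.7 99.7] turn 0.4956449731960788 clk 11.65
```

View pics/s5.png

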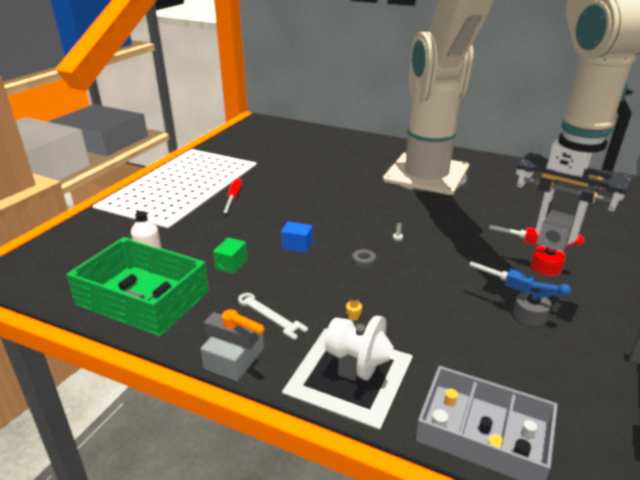

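View pics/w5.png

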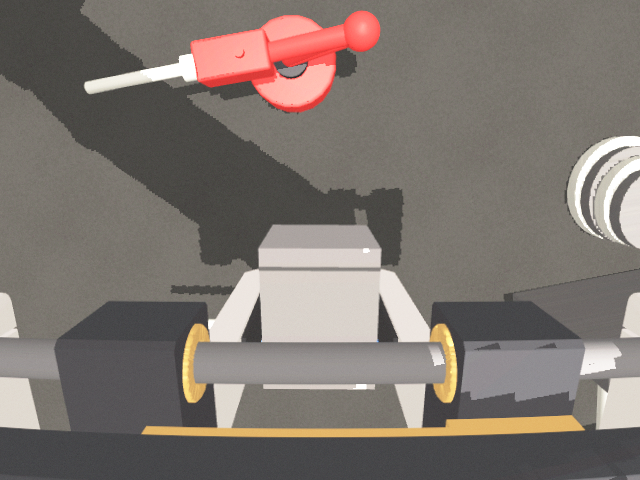

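The scene picture shows the dark hole mouth at (553,237), facing the blue stand's foot, and the block is still level. Lowering beside the foot.

apply_moves:
  deltas:
    - [0,-2,2,30,0.5]
    - [0,-2,2,60,0.5]
    - [0,-2,2,85,0.5]
    - [0,-2,2,96,0.5]
    - [0,-2,2,100,0.5]
    - [0,-2,2,100,0.5]

```text
clock: 12.25
eef_pos: [0.49, 0.37, 0.0674]
tool_rot: [-0.301, -3.126, 0.001]
wrist_force: [0.1, -0.1, -2.1]
width: 0.488
```

```bash
cat >> h.py <<'E'
def foot():
    s,p,R=tool(); v=np.array([-.983,.186]); u=np.array([.186,.983]); d=p[:2]-[.5475,.3585]
    print('D %.1f lat %.1f h %.1f'%((d@v)*1e3-32,d@u*1e3,p[2]*1e3+2),'F toward/away foot(v) %.1f up %.1f'%(s['wrist_force'][:2]@v,s['wrist_force'][2]),'M about jaw %.2f'%(s['moment']@R[:,1]),'clk %.2f'%s['clock'])
def sc(tag,box=(490,190,610,340)):
    c=cap('scene',tag); x0,y0,x1,y1=box
    cv2.imwrite(f'pics/{tag}c.png',cv2.resize(c['frame'][y0:y1,x0:x1],None,fx=4,fy=4,interpolation=cv2.INTER_CUBIC)[:,:,::-1])
E
python3 - <<'E'
from h import *
st(); foot(); sc('s6')
E
```

```text
clk 12.25 pos [0.49   0.37   0.0674] F [ 0.15 -0.12 -2.07] M [ 0.   -0.05  0.01] w 0.488 q [-0.68  0.77 -0.02  1.74  0.02  0.63  0.67]
D 26.7 lat 0.6 h 69.4 F toward/away foot(v) -0.2 up -2.1 M about jaw -0.05 clk 12.25
```

View pics/s6c.png

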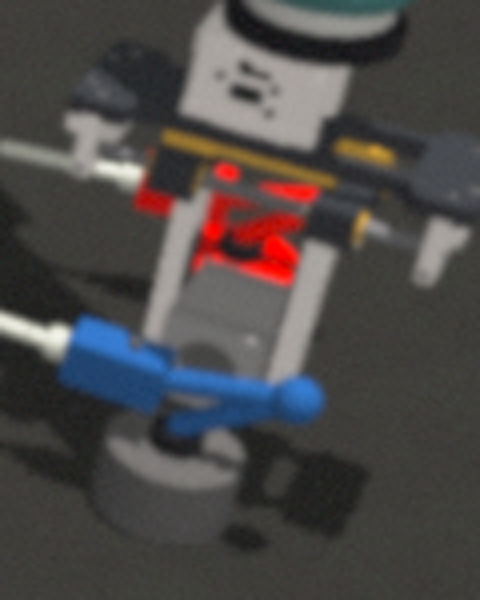

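apply_moves:
  deltas:
    - [0,0,0,3,0]
    - [0,0,0,6,0]
    - [0,0,0,8,0]
    - [0,0,0,10,0]
    - [0,0,0,12,0]
    - [0,0,0,14,0]
    - [0,0,0,15,0]

```text
clock: 12.88
eef_pos: [0.489, 0.3717, 0.0558]
tool_rot: [-0.3, -3.127, -0.002]
wrist_force: [-7.7, -2.0, 20.0]
width: 0.488
```

Run:
```python
from h import *
foot(); sc('s7'); cap('wrist','w7')
```

```text
D 28.0 lat 2.1 h 57.8 F toward/away foot(v) 7.2 up 20.0 M about jaw 1.07 clk 12.88
```

View pics/s7c.png

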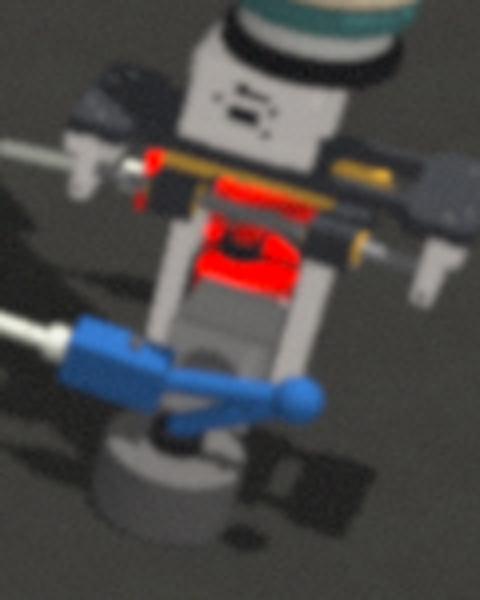

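View pics/w7.png

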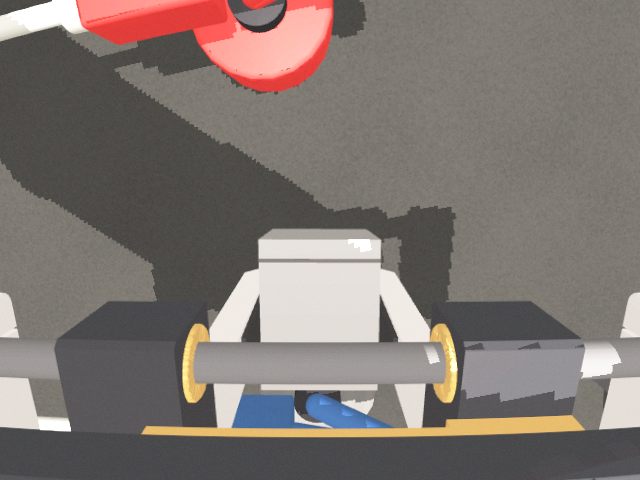

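The block is tilting: in the wrist view the closed face is now foreshortened (rows 229–239). About 20 N upwards, which is fine, so I continue down.

apply_moves:
  deltas:
    - [0,0,0,2,0]
    - [0,0,0,4,0]
    - [0,0,0,6,0]
    - [0,0,0,8,0]
    - [0,0,0,9,0]
    - [0,0,0,10,0]
    - [0,0,0,10,0]

```text
clock: 13.57
eef_pos: [0.4883, 0.3718, 0.0457]
tool_rot: [-0.299, -3.126, -0.002]
wrist_force: [-8.6, -1.7, 18.1]
width: 0.487
```

Run:
```python
from h import *
foot(); sc('s8'); cap('wrist','w8')
```

```text
D 28.6 lat 2.1 h 47.7 F toward/away foot(v) 8.1 up 18.1 M about jaw 1.18 clk 13.57
```

View pics/s8c.png

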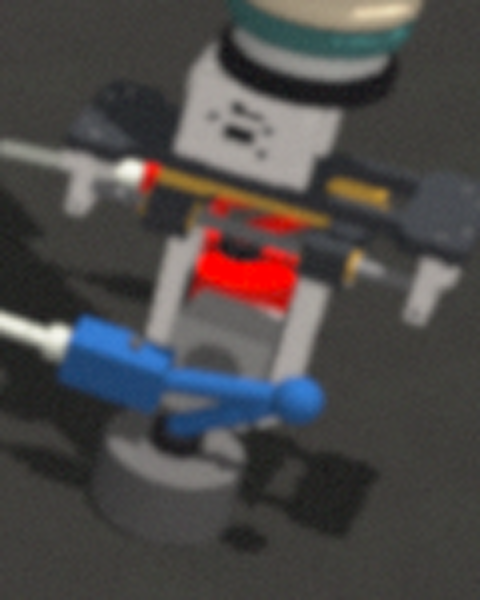

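View pics/w8.png

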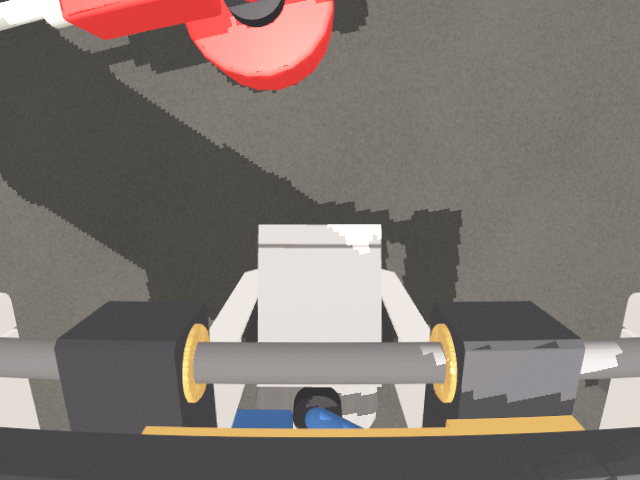

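apply_moves:
  deltas:
    - [0,0,0,2,0]
    - [0,0,0,4,0]
    - [0,0,0,6,0]
    - [0,0,0,8,0]
    - [0,0,0,8,0]
    - [0,0,0,8,0]

```text
clock: 14.17
eef_pos: [0.4883, 0.3718, 0.0376]
tool_rot: [-0.299, -3.126, -0.002]
wrist_force: [-6.9, -1.5, 17.4]
width: 0.488
```

Run:
```python
from h import *
foot(); sc('s9'); cap('wrist','w9')
```

```text
D 28.6 lat 2.1 h 39.6 F toward/away foot(v) 6.5 up 17.4 M about jaw 1.13 clk 14.17
```

View pics/s9c.png

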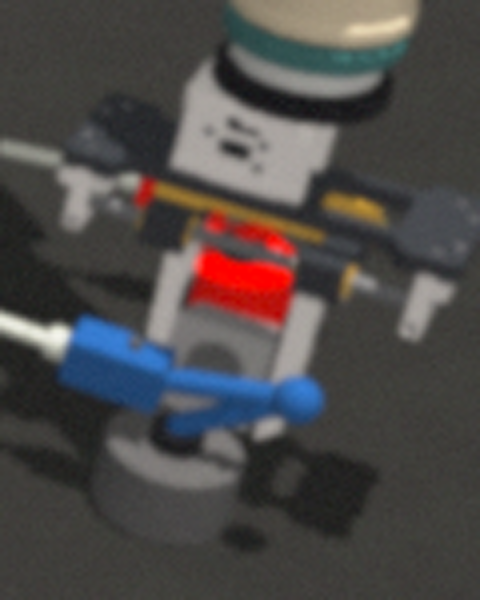

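View pics/w9.png

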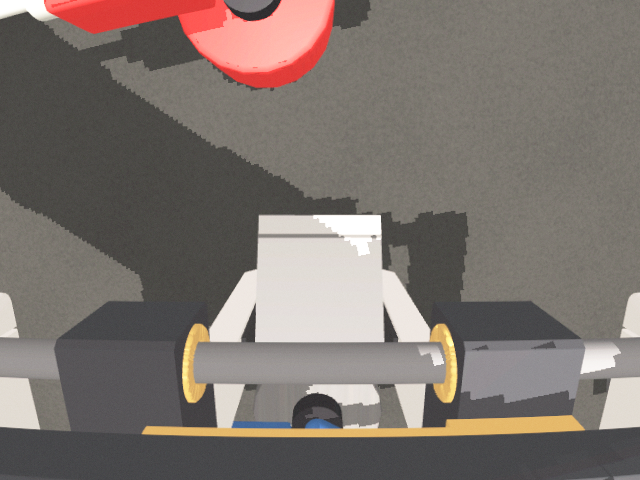

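```bash
cat >> h.py <<'E'
def tilt(tag,rows,cols):
    c=load(tag); P=cloud(c)[rows[0]:rows[1],cols[0]:cols[1]].reshape(-1,3); P=P[~np.isnan(P).any(1)]
    s,p,R=tool(); q=(P-p)@np.stack([R[:,0],R[:,1],[0,0,1]],1)   # tool x,y, up
    m=np.median(q,0); k=np.abs(q-m).max(1)<.04; q=q[k]
    A=np.c_[q[:,0],q[:,1],np.ones(len(q))]; w=np.ones(len(q),bool)
    for _ in range(5):
        co=np.linalg.lstsq(A[w],q[w,2],rcond=None)[0]; r=np.abs(A@co-q[:,2]); w=r<max(.002,2*np.median(r))
    n=np.array([-co[0],-co[1],1]); n/=np.linalg.norm(n)
    print('plane n(toolx,tooly,up)',np.round(n,3),'tilt about jaw %.1f'%np.degrees(np.arctan2(n[0],n[2])),'resid %.4f'%np.median(r[w]),'perp dist of grasp from plane mm %.1f'%(1e3*n@(np.array([0,0,.002])-np.array([0,0,co[2]]))), 'x range mm',np.round(1e3*np.percentile(q[w,0],[1,99]),1))
E
python3 - <<'E'
from h import *
tilt('w9',(220,336),(268,372))
E
```

```text
plane n(toolx,tooly,up) [0.425 0.002 0.905] tilt about jaw 25.2 resid 0.0005 perp dist of grasp from plane mm -31.0 x range mm [ 1.  38.8]
```

apply_moves:
  deltas:
    - [0,0,0,2,0]
    - [0,1,0,4,0]
    - [0,1,0,6,0]
    - [0,2,0,8,0]
    - [0,2,0,10,0]
    - [0,2,0,12,0]
    - [0,2,0,12,0]

```text
clock: 14.85
eef_pos: [0.4875, 0.372, 0.0257]
tool_rot: [0.3, 3.127, 0.002]
wrist_force: [-6.3, -2.6, 16.3]
width: 0.488
```

Run:
```python
from h import *
foot(); sc('s10'); cap('wrist','w10'); tilt('w10',(225,336),(268,372))
```

```text
D 29.5 lat 2.1 h 27.7 F toward/away foot(v) 5.7 up 16.3 M about jaw 0.67 clk 14.85
plane n(toolx,tooly,up) [0.607 0.002 0.795] tilt about jaw 37.3 resid 0.0005 perp dist of grasp from plane mm -34.8 x range mm [ 4.3 36.7]
```

View pics/w10.png

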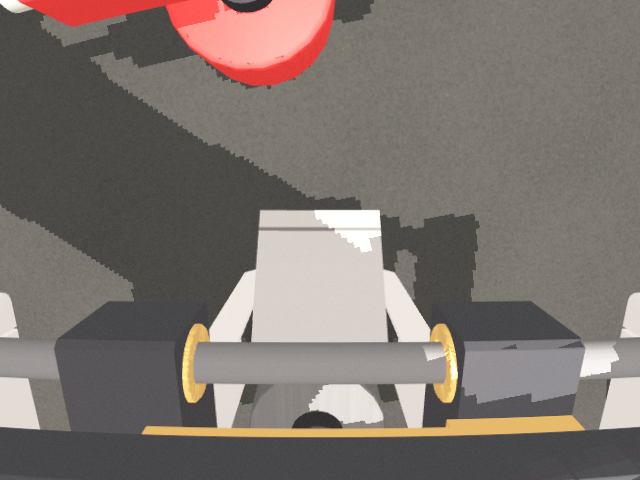

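View pics/s10c.png

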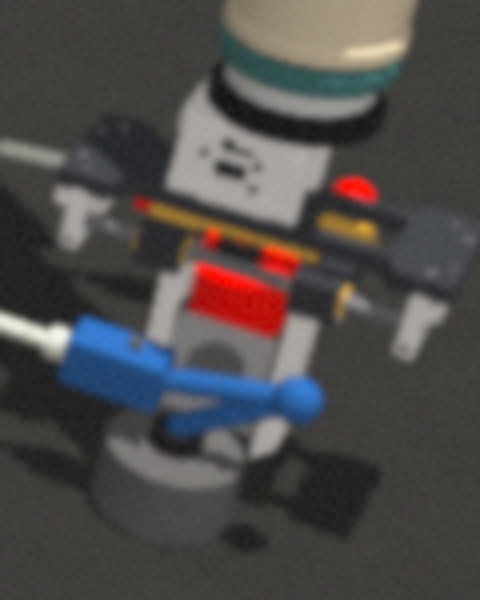

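apply_moves:
  deltas:
    - [0,0,0,2,0]
    - [0,0,0,4,0]
    - [0,-2,0,4,0]
    - [0,-4,0,4,0]
    - [0,-6,0,4,0]
    - [0,-8,0,4,0]
    - [0,-10,0,4,0]
    - [0,-10,0,4,0]

```text
clock: 15.62
eef_pos: [0.4888, 0.3716, 0.0206]
tool_rot: [-0.294, -3.115, 0.003]
wrist_force: [-20.2, -0.0, 20.5]
width: 0.489
```

Run:
```python
from h import *
foot(); cap('wrist','w11'); tilt('w11',(225,336),(268,372))
```

```text
D 28.1 lat 2.0 h 22.6 F toward/away foot(v) 19.8 up 20.5 M about jaw 3.55 clk 15.62
plane n(toolx,tooly,up) [0.671 0.005 0.742] tilt about jaw 42.1 resid 0.0005 perp dist of grasp from plane mm -37.2 x range mm [ 6.4 37. ]
```

View pics/w11.png

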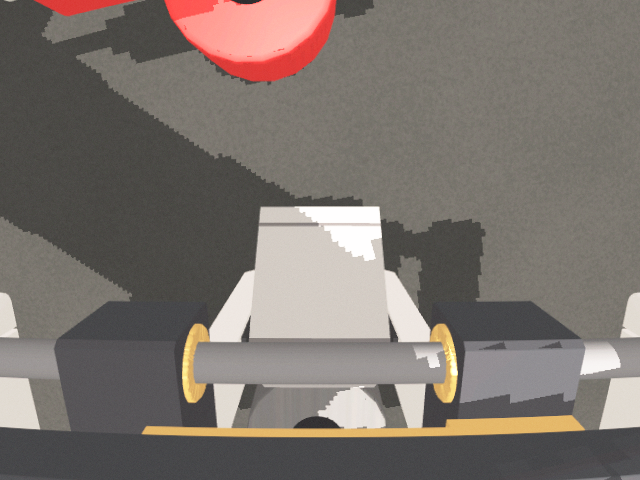

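Tilt is 42°, with the closed-end edge about 5 mm above the bench and the foot edge 47 mm along the face. If let go it leans at about 54°, just past its balance of 52°, so it should settle upright onto the closed end. I ease off the push and open.

apply_moves:
  deltas:
    - [0,5,0,0,0]
    - [0,9,0,0,0]
    - [0,9,0,0,0]

```text
clock: 15.92
eef_pos: [0.488, 0.3721, 0.0205]
tool_rot: [-0.298, -3.127, -0.002]
wrist_force: [-4.4, -0.8, 8.1]
width: 0.484
```

Run:
```python
from h import *
foot(); cap('wrist','w12'); tilt('w12',(225,336),(268,372))
```

```text
D 29.0 lat 2.3 h 22.5 F toward/away foot(v) 4.1 up 8.1 M about jaw 0.79 clk 15.92
plane n(toolx,tooly,up) [0.676 0.001 0.737] tilt about jaw 42.5 resid 0.0005 perp dist of grasp from plane mm -37.0 x range mm [ 6.4 37. ]
```

apply_moves:
  deltas:
    - [0.56,0,0,0,0]
    - [0.56,0,0,0,0]
    - [0.56,0,0,0,0]
    - [0.56,0,0,0,0]
    - [0.56,0,0,0,0]

```text
clock: 16.38
eef_pos: [0.4891, 0.3709, 0.0187]
tool_rot: [0.301, 3.127, 0.0]
wrist_force: [-0.0, -0.2, 0.3]
width: 0.56
```

Run:
```python
from h import *
st();foot(); cap('wrist','w13'); sc('s13'); tilt('w13',(225,336),(268,372))
```

```text
clk 16.38 pos [0.4891 0.3709 0.0187] F [-0.02 -0.21  0.27] M [-0.01  0.04 -0.  ] w 0.560 q [-0.68  0.85 -0.02  1.76  0.02  0.53  0.66]
D 27.7 lat 1.3 h 20.7 F toward/away foot(v) -0.0 up 0.3 M about jaw 0.03 clk 16.38
plane n(toolx,tooly,up) [ 0.684 -0.     0.729] tilt about jaw 43.2 resid 0.0005 perp dist of grasp from plane mm -39.5 x range mm [ 7.6 37.4]
```

View pics/w13.png

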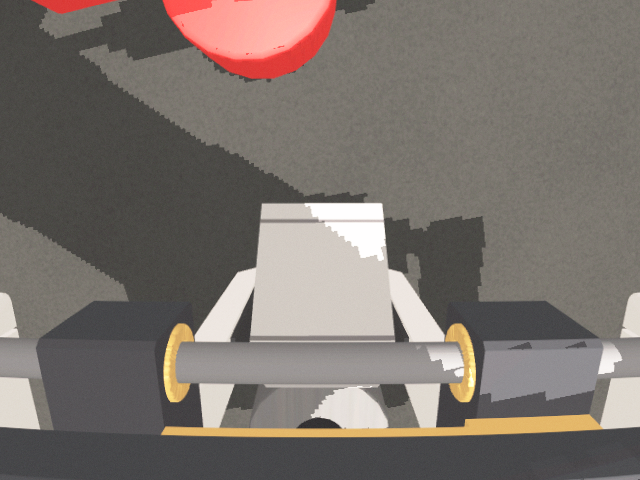

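View pics/s13c.png

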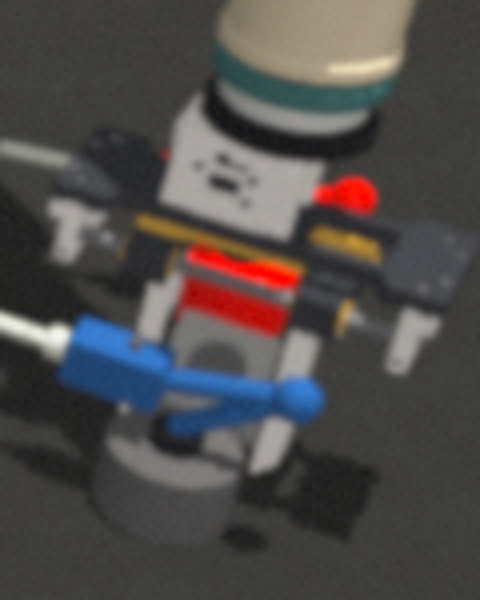

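The block now leans stably on the foot at 43°, free of the fingers. Its balance point is 52°, so a gentle outward push on the upper mouth rim should tip it upright. I open wider, rise, move over to the foot side and close the fingers.

apply_moves:
  deltas:
    - [0.75,0,0,0,0]
    - [0.75,0,0,0,0]
    - [0.75,0,0,-15,0]
    - [0.75,0,0,-45,0]
    - [0.75,0,0,-80,0]
    - [0.75,0,0,-112,0]
    - [0,-13,0,-112,0]
    - [0,-26,0,-112,0]
    - [0,-26,0,-112,0]
    - [0,-26,0,-112,0]
    - [0,-26,0,-112,0]
    - [0,-26,0,-112,0]

```text
clock: 17.48
eef_pos: [0.513, 0.3662, 0.1301]
tool_rot: [-0.299, -3.125, 0.001]
wrist_force: [0.0, 0.5, 0.7]
width: 0.364
```

Run:
```python
from h import *
st();foot(); cap('wrist','w14'); sc('s14'); tilt('w14',(210,330),(255,385))
```

```text
clk 17.48 pos [0.513  0.3662 0.1301] F [0.03 0.54 0.69] M [ 0.05 -0.    0.06] w 0.364 q [-0.65  0.71 -0.02  1.66  0.02  0.78  0.7 ]
D 3.3 lat 1.2 h 132.1 F toward/away foot(v) 0.1 up 0.7 M about jaw 0.00 clk 17.48
plane n(toolx,tooly,up) [-0.104  0.168  0.98 ] tilt about jaw -6.1 resid 0.0134 perp dist of grasp from plane mm 73.8 x range mm [-37.8  30.4]
```

View pics/w14.png

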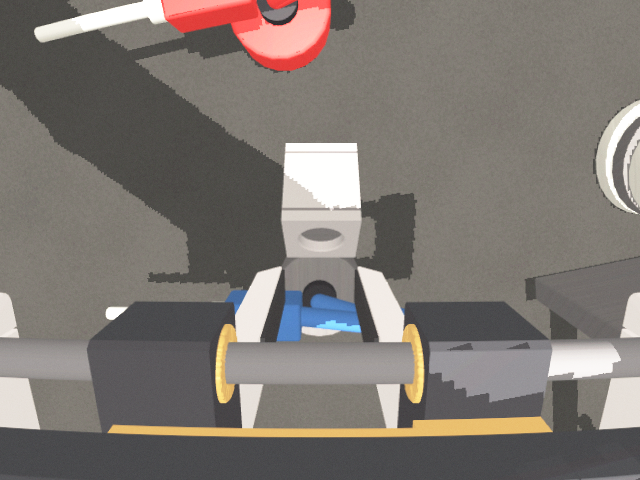

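View pics/s14c.png

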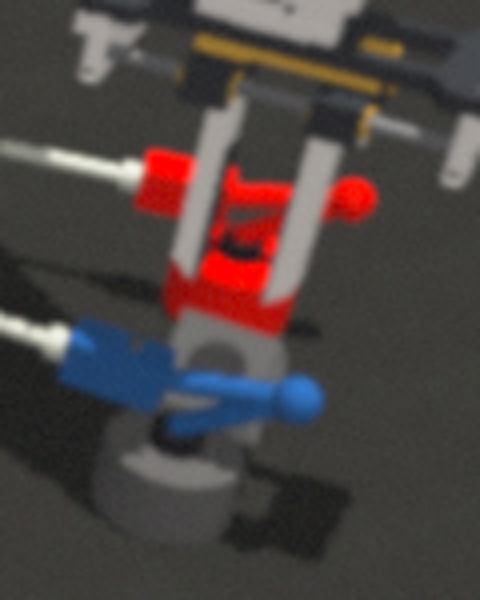

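Run:
```python
from h import *
c=load('w14'); P=cloud(c); v=np.array([-.983,.186]); u=np.array([.186,.983])
for (r,col) in [(146,320),(180,320),(205,320),(210,300),(213,290),(213,320),(218,320),(225,290),(250,300),(256,320),(213,350)]:
    p=P[r,col]; d=p[:2]-[.5475,.3585]; print((r,col),'D %.1f lat %.1f z %.1f'%(d@v*1e3-32,d@u*1e3,p[2]*1e3))
tilt('w14',(155,200),(292,350))
```

```text
(146, 320) D 70.4 lat 1.7 z 34.4
(180, 320) D 49.9 lat 1.6 z 53.9
(205, 320) D 36.5 lat 1.5 z 67.4
(210, 300) D 33.8 lat -10.1 z 68.5
(213, 290) D 32.3 lat -15.9 z 70.2
(213, 320) D 32.3 lat 1.5 z 70.9
(218, 320) D 29.8 lat 1.5 z 72.9
(225, 290) D 25.5 lat -15.9 z 71.5
(250, 300) D 4.2 lat -11.6 z 47.7
(256, 320) D -1.8 lat 1.4 z 40.8
(213, 350) D 32.4 lat 18.8 z 71.6
plane n(toolx,tooly,up) [0.682 0.001 0.732] tilt about jaw 43.0 resid 0.0005 perp dist of grasp from plane mm 25.5 x range mm [36.4 61.6]
```

The measured mouth rim (top edge D 29 mm, z 73 mm; bottom edge z 41 mm; tilt 43°) fits the geometry. The fingers are closing; I lower the tips to z ≈ 69 mm on the foot side and then push outwards slowly.

apply_moves:
  deltas:
    - [0,0,0,0,0]
    - [0,0,0,0,0]
    - [0,0,0,0,0]
    - [0,0,0,0,0]
    - [0,0,0,15,0]
    - [0,0,0,30,0]
    - [0,0,0,44,0]
    - [0,0,0,44,0]
    - [0,5,0,44,0]
    - [0,9,0,44,0]
    - [0,12,0,44,0]
    - [0,12,0,44,0]

```text
clock: 18.58
eef_pos: [0.5018, 0.3692, 0.0877]
tool_rot: [0.299, 3.127, 0.002]
wrist_force: [-0.1, -1.2, 0.1]
width: 0.008
```

Run:
```python
from h import *
st();foot(); cap('wrist','w15'); sc('s15')
```

```text
clk 18.58 pos [0.5018 0.3692 0.0877] F [-0.15 -1.24  0.15] M [0.01 0.03 0.02] w 0.008 q [-0.67  0.75 -0.02  1.71  0.02  0.68  0.68]
D 14.9 lat 2.0 h 89.7 F toward/away foot(v) -0.1 up 0.1 M about jaw 0.03 clk 18.58
```

View pics/w15.png

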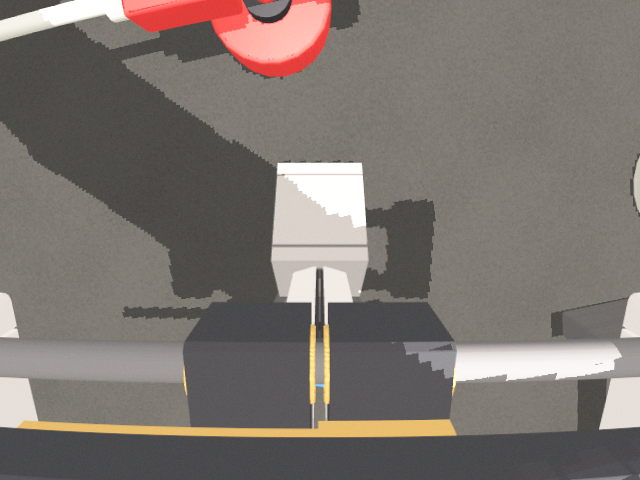

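View pics/s15c.png

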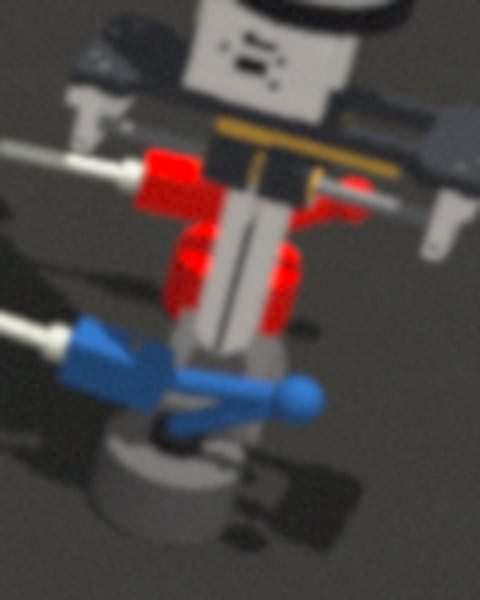

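apply_moves:
  deltas:
    - [0,0,0,2,0]
    - [0,2,0,2,0]
    - [0,4,0,2,0]
    - [0,6,0,2,0]
    - [0,8,0,2,0]
    - [0,10,0,2,0]
    - [0,12,0,2,0]
    - [0,12,0,2,0]

```text
clock: 19.35
eef_pos: [0.49, 0.3707, 0.0846]
tool_rot: [-0.3, -3.126, 0.0]
wrist_force: [-0.0, 0.2, -0.2]
width: 0.006
```

Run:
```python
from h import *
st();foot(); cap('wrist','w16'); tilt('w16',(180,225),(290,350))
```

```text
clk 19.35 pos [0.49   0.3707 0.0846] F [-0.03  0.17 -0.24] M [ 0.05 -0.02  0.05] w 0.006 q [-0.68  0.75 -0.02  1.74  0.02  0.66  0.67]
D 26.8 lat 1.3 h 86.6 F toward/away foot(v) 0.1 up -0.2 M about jaw -0.01 clk 19.35
plane n(toolx,tooly,up) [ 0.119 -0.     0.993] tilt about jaw 6.8 resid 0.0004 perp dist of grasp from plane mm 26.8 x range mm [31.  50.5]
```

View pics/w16.png

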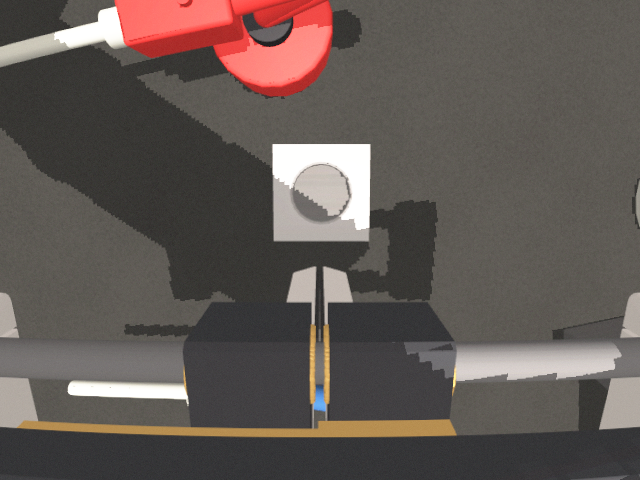

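The block stands upright with the hole up, centred at (321,193). Measuring it for the final grasp.

Run:
```python
from h import *
c=load('w16'); px=[(272.5,143.5),(370,143.5),(369.5,241),(273,241)]
q=np.array([onplane(c,*p,.060) for p in px]); print(np.round(np.linalg.norm(np.roll(q,-1,0)-q,axis=1),4)); C=q.mean(0); e=q[1]-q[0]; h=np.degrees(np.arctan2(e[1],e[0])); print(C,h)
P=cloud(c); s=P[146:160,280:365,2]; print('top z depth',np.median(s), np.median(P[225:238,280:360,2]))
yd=h if abs((h-79+180)%360-180)<60 else h+180
delta([*C[:2],.085],yd); delta([*C[:2],.028],yd)
```

```text
[0.0458 0.0471 0.0478 0.0471]
[0.4468186  0.37994899 0.06      ] 79.02052275290342
top z depth nan nan
pos [0.4904 0.3707 0.0847] xh 169.0 yh 79.0 delta [44.6  0.8 -0.3] turn 0.011136776249713876 clk 19.4
pos [0.4904 0.3707 0.0847] xh 169.0 yh 79.0 delta [44.5  0.8 56.7] turn 0.011136776249713876 clk 19.4
```

apply_moves:
  deltas:
    - [0.3,0,0,-30,0]
    - [0.6,0,0,-55,0]
    - [1,15,0,-55,0]
    - [1,30,0,-55,0]
    - [1,44.5,1,-55,0]
    - [1,44.5,1,-55,0]
    - [1,44.5,1,-55,0]
    - [1,44.5,1,-55,0]
    - [1,44.5,1,-55,0]

```text
clock: 20.15
eef_pos: [0.4484, 0.3795, 0.1395]
tool_rot: [0.303, 3.126, -0.001]
wrist_force: [-0.7, 0.5, -0.3]
width: 0.606
```

Run:
```python
from h import *
st(); c=cap('wrist','w17'); sc('s17'); print('target px',proj(c,[.4468,.37995,.06]))
P=cloud(c); u,v=np.round(proj(c,[.4468+.018,.37995+.0,.06])).astype(int); print((u,v),P[v-3:v+4,u-3:u+4].reshape(-1,3).mean(0))
```

```text
clk 20.15 pos [0.4484 0.3795 0.1395] F [-0.68  0.47 -0.31] M [-0.05  0.    0.05] w 0.606 q [-0.74  0.64 -0.01  1.78  0.01  0.72  0.62]
target px [319.63560487 249.6441882 ]
(np.int64(325), np.int64(276)) [nan nan nan]
```

View pics/w17.png

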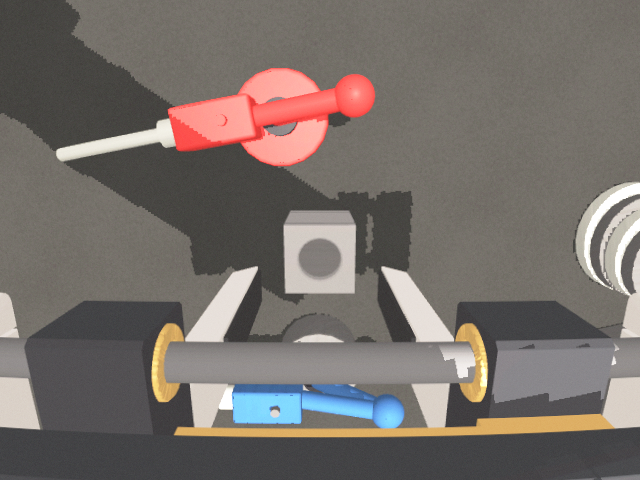

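View pics/s17c.png

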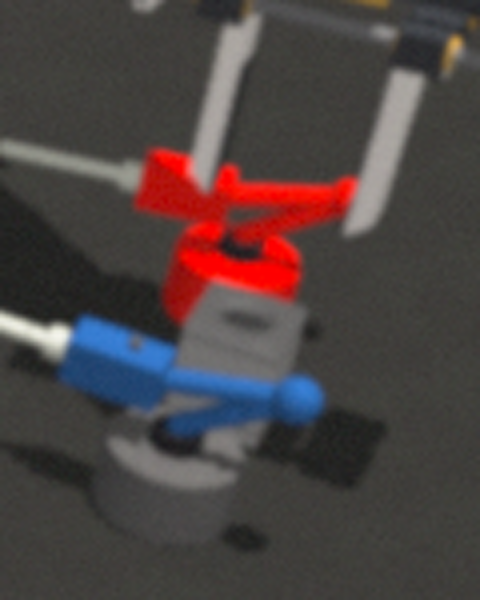

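Run:
```python
from h import *
a=load('w16'); b=load('w17')
A=[(272.5,143.5),(370,143.5),(369.5,241),(273,241)]; B=[(284,224),(355,224),(355,293),(285,293)]
Z=[]
for p,q in zip(A,B):
    d1=Rm(a)@ray(a,*p); d2=Rm(b)@ray(b,*q); k=np.linalg.lstsq(np.stack([d1,-d2],1),b['position']-a['position'],rcond=None)[0]
    Z.append(((a['position']+d1*k[0])+(b['position']+d2*k[1]))/2)
print(np.round(Z,4)); 
q=np.array([onplane(b,*p,.06) for p in B]); print(q.mean(0))
C=[.4469,.3800]
delta([*C,.028],79.0)
```

```text
[[0.4204 0.3653 0.0917]
 [0.4278 0.4031 0.0918]
 [0.4643 0.396  0.0999]
 [0.4567 0.3587 0.1008]]
[0.45314504 0.37878783 0.06      ]
pos [0.4482 0.3796 0.1395] xh 168.9 yh 78.9 delta [  1.4   0.2 111.5] turn -0.06008866308627603 clk 20.25
```

Run:
```python
from h import *
c=cap('wrist','w18'); P=cloud(c)
for box in [((228,238),(290,350)),((282,290),(290,350)),((212,222),(292,346))]:
    q=P[box[0][0]:box[0][1],box[1][0]:box[1][1]].reshape(-1,3); print(box,np.round(np.nanmean(q,0),4),np.isnan(q[:,0]).mean())
tilt('w18',(227,240),(288,352))
g=cv2.cvtColor(c['frame'],cv2.COLOR_RGB2GRAY)
print(g[205:300:3,300]); print(g[230,275:365:3])
B=[(284,224),(355,224),(355,293),(285,293)]; q=np.array([onplane(c,*p,.06) for p in B]); print(q.mean(0),np.linalg.norm(np.roll(q,-1,0)-q,axis=1))
```

```text
((228, 238), (290, 350)) [0.4356 0.382  0.0594] 0.0033333333333333335
((282, 290), (290, 350)) [0.4707 0.3752 0.0595] 0.00625
((212, 222), (292, 346)) [0.4311 0.3822 0.0255] 0.003703703703703704
plane n(toolx,tooly,up) [-0.02  -0.002  1.   ] tilt about jaw -1.1 resid 0.0005 perp dist of grasp from plane mm 82.4 x range mm [ 8.2 16.4]
[ 69  71 134 154 157 156 136 202 203 201 203 204 204 203 194 164 124 124
 123 130 144 174 191 202 198 201 198 199 200 202  71  71]
[ 67  70  69 202 203 204 204 203 204 202 204 203 204 202 203 203 201 205
 205 203 206 202 205 206 203 204 205  91  66  71]
[0.45292506 0.37879796 0.06      ] [0.04503372 0.04653812 0.0463693  0.04652877]
```

Settled: the top face is level at z = 59.5 mm, centre (0.453, 0.379). The earlier frame (w16) caught it still rocking, so its centre was 6 mm out; I use the new one.

```bash
python3 -c "
from h import *
delta([.453,.3788,.028],79.0)"
```

```text
pos [0.448  0.3797 0.1396] xh 168.9 yh 78.9 delta [-5.000e+00  1.000e-01  1.116e+02] turn -0.05003266285859809 clk 20.3
```

apply_moves:
  deltas:
    - [1,-5,0,0,0]
    - [1,-5,0,0,0]
    - [1,-5,0,25,0]
    - [1,-5,0,55,0]
    - [1,-5,0,80,0]
    - [1,-5,0,100,0]
    - [1,-5,0,111,0]
    - [1,-5,0,111,0]
    - [1,-5,0,111,0]

```text
clock: 21.05
eef_pos: [0.4525, 0.379, 0.0288]
tool_rot: [-0.301, -3.127, 0.0]
wrist_force: [0.2, 0.2, 0.7]
width: 1.001
```

```bash
python3 -c "
from h import *
st(); cap('wrist','w19'); delta([.453,.3788,.028],79.0)"
```

```text
clk 21.05 pos [0.4525 0.379  0.0288] F [0.23 0.19 0.69] M [-0.01  0.02  0.05] w 1.001 q [-0.74  0.81 -0.01  1.83  0.02  0.51  0.62]
pos [0.4529 0.3795 0.0295] xh 169.0 yh 79.0 delta [-0.2 -0.7  1.5] turn -0.005950314670883472 clk 21.1
```

View pics/w19.png

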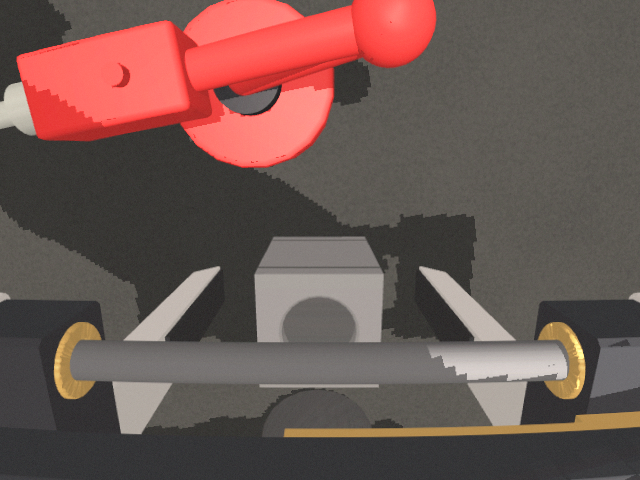

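The block (columns 255–383, hole at (319,322)) is centred between the fingers. Gripping, then lifting.

apply_moves:
  deltas:
    - [0,0,0,0,0]
    - [0,0,0,0,0]
    - [0,0,0,0,0]
    - [0,0,0,0,0]
    - [0,0,0,0,0]
    - [0,0,0,0,0]
    - [0,0,0,0,0]
    - [0,0,0,0,0]
    - [0,0,0,0,0]

```text
clock: 21.85
eef_pos: [0.4522, 0.379, 0.0288]
tool_rot: [-0.301, -3.127, 0.0]
wrist_force: [-0.3, -0.3, 1.4]
width: 0.49
```

```bash
python3 -c "
from h import *
st()"
```

```text
clk 21.85 pos [0.4522 0.379  0.0288] F [-0.31 -0.26  1.43] M [ 0.03  0.05 -0.02] w 0.490 q [-0.74  0.81 -0.01  1.83  0.02  0.51  0.62]
```

apply_moves:
  deltas:
    - [0,0,0,-8,0]
    - [0,0,0,-25,0]
    - [0,0,0,-50,0]
    - [0,0,0,-75,0]
    - [0,0,0,-100,0]
    - [0,0,0,-125,0]
    - [0,0,0,-150,0]
    - [0,0,0,-175,0]
    - [0,0,0,-195,0]
    - [0,0,0,-210,0]
    - [0,0,0,-215,0]
    - [0,0,0,-215,0]

```text
clock: 22.85
eef_pos: [0.4526, 0.3794, 0.2451]
tool_rot: [0.301, 3.126, 0.003]
wrist_force: [-0.5, -0.3, -2.0]
width: 0.491
```

apply_moves:
  deltas:
    - [0,0,0,0,0]
    - [0,0,0,0,0]
    - [0,0,0,0,0]
    - [0,0,0,0,0]

```text
clock: 23.18
eef_pos: [0.4518, 0.3786, 0.2427]
tool_rot: [-0.301, -3.126, 0.002]
wrist_force: [0.0, -0.8, -2.5]
width: 0.487
```

```bash
python3 -c "
from h import *
st(); c=cap('wrist','w20'); cap('scene','s20'); cap('top','t20'); P=cloud(c)
for box in [((275,285),(275,370)),((245,265),(285,355))]:
    q=P[box[0][0]:box[0][1],box[1][0]:box[1][1]].reshape(-1,3); print(box,np.round(np.nanmedian(q,0),4),np.isnan(q[:,0]).mean())
tilt('w20',(278,296),(270,300)); tilt('w20',(240,264),(280,360)); tilt('w20',(280,335),(262,280));tilt('w20',(280,335),(358,376))"
```

```text
clk 23.18 pos [0.4518 0.3786 0.2427] F [ 0.04 -0.81 -2.46] M [0.04 0.03 0.01] w 0.487 q [-0.74  0.52 -0.01  1.67  0.01  0.96  0.63]
((275, 285), (275, 370)) [0.4326 0.3834 0.2733] 0.002105263157894737
((245, 265), (285, 355)) [0.4306 0.3828 0.2462] 0.0014285714285714286
plane n(toolx,tooly,up) [-0.022 -0.001  1.   ] tilt about jaw -1.3 resid 0.0004 perp dist of grasp from plane mm -27.7 x range mm [13.9 20.7]
plane n(toolx,tooly,up) [-0.994  0.     0.112] tilt about jaw -83.6 resid 0.0091 perp dist of grasp from plane mm 22.0 x range mm [21.4 22.2]
plane n(toolx,tooly,up) [-0.008 -0.009  1.   ] tilt about jaw -0.4 resid 0.0004 perp dist of grasp from plane mm -28.1 x range mm [-1.2 19.8]
plane n(toolx,tooly,up) [-0.005 -0.003  1.   ] tilt about jaw -0.3 resid 0.0004 perp dist of grasp from plane mm -27.8 x range mm [-1.4 19.8]
```

View pics/w20.png

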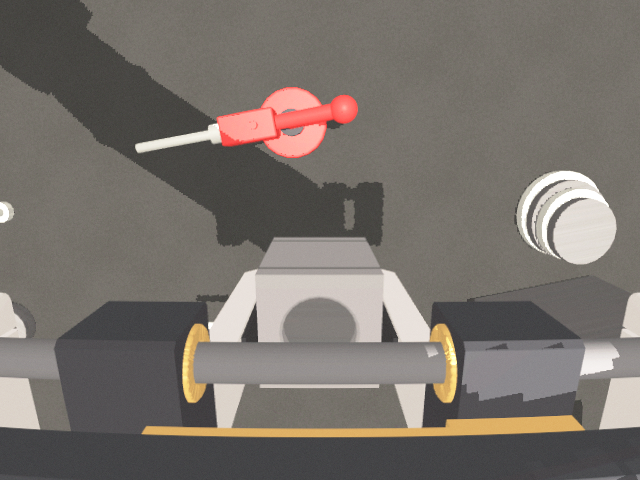

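View pics/s20.png

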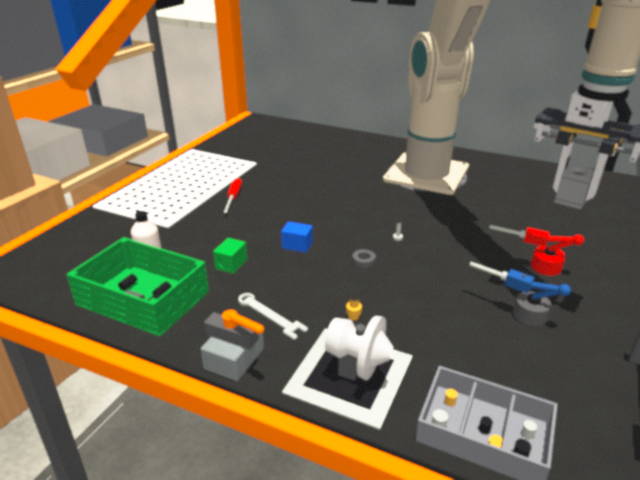

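View pics/t20.png

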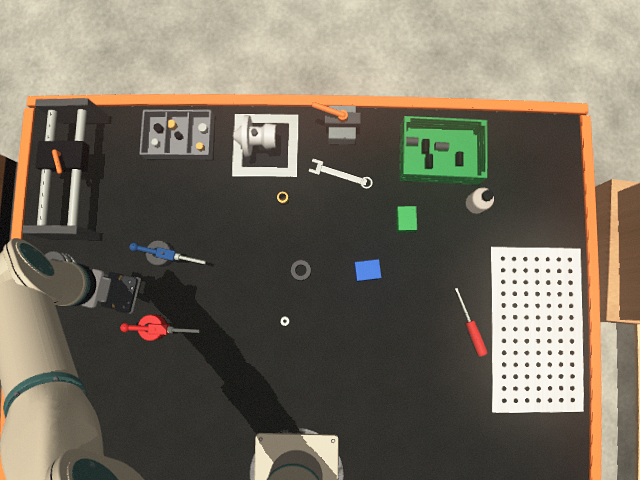

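Hole up at (319,322) and level within about 1°. The underside is about 21 cm above the bench, and the bystanders are at the same pixels as at the start. Handing in.

```bash
python3 -c "
from h import *
st(); print(np.abs(robot.observe()['qd']).max()); a=load('top0')['frame'].astype(int); b=load('t20')['frame'].astype(int)
for n,(x,y) in dict(coupling=(282,197),collar=(301,270),bolt=(285,321),wrench=(340,173),driver=(472,325),can=(480,200),blue=(368,270),green=(407,218)).items():
    print(n,np.abs(a-b)[y-25:y+25,x-25:x+25].mean().round(1),end=' ')
print(robot.hand_in())"
```

```text
clk 23.33 pos [0.4521 0.3789 0.2432] F [ 0.09  0.51 -2.39] M [ 0.04 -0.   -0.03] w 0.487 q [-0.74  0.52 -0.01  1.67  0.01  0.96  0.63]
0.007283428801933601
coupling 2.3 collar 2.4 bolt 2.5 wrench 2.2 driver 2.0 can 2.2 blue 2.4 green 2.4 the job is handed in; nothing more can be done
None
```

The job is handed in at 23.3 s. The gripper holds the grey spacer still with the hole straight up and its underside about 21 cm above the bench. No verdict was reported.

- **Probe:** I brought the end that looked open in the pictures over the blue stand's plunger. There was no push-back 13 mm past the mouth, then the hole floor met the plunger. The spring force reached about 4.7 N, roughly 12 mm of give by the spring figures. I did not read the plunger's travel directly.
- **Turning:** The moves can only turn the gripper about its vertical axis. After drawing the spacer off, I tilted it against the stand's fixed foot and let it lean there. I then nudged it upright with closed fingers, regripped it standing on its closed end and lifted. The foot pushed back with at most about 28 N at the wrist, through the spacer.
- **Last checks:** The mouth face is level within about 1.3° by depth, the grip width matches 46 mm, and the joints were nearly at rest. Top-camera pictures from before and after show no change at the six bystanders or the blue and green blocks.
- **What disagreed:** The spacer slipped in the grip while tilting against the foot and reached only 43°, so I added the lean and nudge. The first position fix of the upright spacer was 6 mm off because it was still rocking, so I measured again before gripping.

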